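Set the spacers in the core rings in the guarded jig

ROBOT

A 6-joint arm with a two-finger parallel gripper is mounted at the origin on the work surface. World frame = base frame: x ahead of the robot, y to its left, z up, the work surface at z = 0. Lengths are in m, angles in rad, forces in N, time in s.
With the tool pointing down it reaches from about 0.275 to 0.725 m from the base axis. Payload 5.6 kg.
Tool frame: the origin (TCP) lies at the very end of the fingers, on their centre line; the grasp point (between the pads) lies 19 mm behind it (bot.hold_point_z is the distance from the TCP to the grasp point, in m); z points along the fingers, y is the line along which they close (so a half turn about z gives the same grasp; the last joint's range is limited). The gripper opens to 85 mm and grips with 20 to 120 N. Pads are 22 mm wide; open, the fingers measure 114 mm over their backs; the gripper's body (76 mm by 85 mm) begins 54 mm behind the grasp point. The pads swing forward as they close: fully open they stand 13 mm farther back than shut.
Start: joints at [-0.843, 0.255, 0.108, 0, -1.424, -0.285], TCP at [0.236, -0.497, 0.231] pointing down, gripper open.
Joint ranges: [-2.95, 2.95], [-1.21, 1.97], [-1.09, 1.5], [-2.87, 1.71], [-2.94, -0.07], [-3.05, 3.05]. Speed limits (rad/s): [2.57, 2.57, 3.14, 3.14, 3.14, 3.14].

INTERFACE

Orientations are given as a rotation vector (axis times angle).
In Python, from station import readout, capture, job, spotter, bot gives the robot as it stands.
- The arm moves only by the tool step_arm, never from a script. Its argument "plan" is a list of rows, each a list of 3 entries, a list of its own where there are three numbers: the closure, from -1 (fully open) to 1 (shut), then the shift along the tool's x, y, z scaled (see below), then the turn, a rotation vector about the tool's x, y, z scaled (see below). In form: [[grip, [x, y, z], [ax, ay, az]], ...]. A call has 1 to 5 rows; each row shifts and turns the commanded pose from where the row before left it, along the tool's axes as they then stand; what a row does not reach is not made up. The controller multiplies each number of a shift by 0.04 m and each number of a turn by 2 rad. A row lasts 1/8 s, in which the tool goes at most 62.5 mm and 10.7 degrees, less where a joint would pass 70% of its speed; a pose out of reach is approached as far as the arm can. A call with a number of a shift or a turn outside -1 to 1 is refused whole. A call with a gripper value outside its range is refused whole. The fingers move at their own pace and stop on an object; "grip_force" is the grip in N (left out, the last holds). Time passes only in rows, so rows that do not move let the fingers close. It gives the time, the measured TCP pose, the force, the opening and the grip force at its end, in the units of the state.
- readout.state(): the state, without advancing time (a new reading comes with each control period).
- capture(name): name is "scene" or "top" or "wrist"; returns a dict with "pixels" (420x560x3 uint8, red, green, blue), "vfov" (degrees; the focal length in pixels is half the picture's height over the tangent of half this angle, whatever the lens; pixels are square), "cx", "cy" (the principal point, pixels), "k1" (the pictures are not rectified: a ray, as slopes to the right and down, at radius r is drawn at 1 + k1 r^2 times it, then the intrinsics apply), "world_to_cam" (4x4, takes a point from world to camera coordinates). Camera axes: x right, y up, looking along -z (the intrinsics and any distortion apply to the point x, -y, -z); pixel columns grow to the right and rows downward; lengths in m; the calibration is good to about 2 mm. A picture is of the moment at which its call begins. There is no depth.
- job.finish_job(): hands the job in; it is judged then, once.
Trained networks look in a picture, given as the dict that the camera call returned (one of the last four; its "shot" number tells which), for a name from the list of things; names that differ only in an ending like _2 or _b are one class to them, and where a whole thing is asked for, a point or a joint stands for the part that bears it (a point fixed in the world has none). Each returns a list of dicts, best first, with "conf" (0 to 1); they miss things now and then, are a little off and sometimes report something else, mostly with a low value. They report only what shows in the picture. A call takes as long as a camera call.
- spotter.spot_in(picture, target): "centre" ([x, y, z] in m, in the coordinates of the camera as it stood for that picture, good to about 4 mm: the middle of the surface that is visible of it).
The state is a dict: "time": time; "qpos": joint angles; "dq": joint speeds; "tau": joint torques, N m; "tool_pos": TCP position; "eef_rot": TCP orientation; "force": force on the tool from outside, world axes, zero at the start; "torque": the same for the moment, N m; "width": opening from 0.0 (shut) to 1.0 (fully open); "gripper_force": force on a finger pad.
Only numpy, scipy, OpenCV 4.12 (cv2) and the standard library are available. Lean on these libraries where they do the work, as an engineer would, in place of code of your own. Each camera call takes 0.05 s, during which the arm holds its last target. There are 200 camera calls.

TASK

Seat the nylon spacers of all the core rings waiting on the rubber mat: slide the setting jig's clear guard fully open, stand the rings in its nests with the spacers up, slide the guard fully shut, and only then, with brisk blows of the mallet and never with the gripper itself, knock down the red cap above each ring until its spacer is flush. Then open the guard fully again, stand the finished rings upright in the steel tray, and leave the guard fully shut and the mallet back on its rest as you found it, head on its face and handle in the saddle. Leave the mortar and the moisture tin where they are.

Things in the scene. Friction and masses are not known exactly. Their poses are not given: they have to be found in the camera images.
- nest1 (a point): centre of the floor of the first nest of the setting jig. The jig is an aluminium bed 165 mm (its x) by 510 mm (its y) with two rails along its y, tops 76 mm above the bench, 133 mm clear between them. Three square nests 62 mm wide lie in a row along its y, 68 mm apart, floor 12 mm above the bench, with 5 mm high ribs round them; one ring stands in each, any ring in any nest. x, y: the jig's axes, z up
- nest2 (a point): the same for the middle nest
- nest3 (a point): the same for the third nest (the one nearest where the open guard parks)
- guard (a joint): (m) the clear sliding guard on the jig's rails: 0 = fully shut over all three nests, 0.225 = fully open, slid along the jig's +y clear of the nests. About 3 N moves it, it stays where it is left. The top of the panel's frame is 79 mm above the bench; along its middle a bar 38 mm wide, 85 mm high, carries the drifts in brass bushes 92 mm high. The guard reaches from 98 mm before to 155 mm beyond the middle cap along the jig's y
- guard_handle (a point): centre of the guard's upright black grip, a plate 14 mm thick along the jig's y and 85 mm along its x, at the guard's +y end; this point is 102 mm above the bench, the plate's top 119 mm. It is 135 mm along the jig's +y from the middle cap
- cap1 (a point): centre of the top face of red striker cap 1 (30 mm diameter) on a spring-return drift carried by the guard; with the guard shut it stands over nest 1. At rest its top is 124 mm above the bench; it goes down up to 18 mm (3 to 5 N of spring) and springs back. The drift's 18 mm tip meets a proud spacer after 6 mm and has it flush after 14 mm
- cap2 (a point): centre of the top face of red striker cap 2 (30 mm diameter) on a spring-return drift carried by the guard; with the guard shut it stands over nest 2. At rest its top is 124 mm above the bench; it goes down up to 18 mm (3 to 5 N of spring) and springs back. The drift's 18 mm tip meets a proud spacer after 6 mm and has it flush after 14 mm
- cap3 (a point): centre of the top face of red striker cap 3 (30 mm diameter) on a spring-return drift carried by the guard; with the guard shut it stands over nest 3. At rest its top is 124 mm above the bench; it goes down up to 18 mm (3 to 5 N of spring) and springs back. The drift's 18 mm tip meets a proud spacer after 6 mm and has it flush after 14 mm
- ring1_mid (a point): polished steel core ring, 54 mm outside diameter, 40 mm high, 0.25 kg, standing upright on the rubber mat at the start; may be absent. Point: centre of the ring, half-way up (20 mm above its underside). z is its axis. Its white nylon spacer is in its top
- ring2_mid (a point): polished steel core ring, 54 mm outside diameter, 40 mm high, 0.25 kg, standing upright on the rubber mat at the start; may be absent. Point: centre of the ring, half-way up (20 mm above its underside). z is its axis. Its white nylon spacer is in its top
- ring3_mid (a point): polished steel core ring, 54 mm outside diameter, 40 mm high, 0.25 kg, standing upright on the rubber mat at the start; may be absent. Point: centre of the ring, half-way up (20 mm above its underside). z is its axis. Its white nylon spacer is in its top
- spacer1 (a joint): (m) how far this ring's white nylon spacer (44 mm diameter) has been driven down: 0 = standing 8 mm proud of the ring's top, 0.008 = flush, against its stop. A tight fit: about 5 N moves it, it stays where it is left
- spacer2 (a joint): (m) how far this ring's white nylon spacer (44 mm diameter) has been driven down: 0 = standing 8 mm proud of the ring's top, 0.008 = flush, against its stop. A tight fit: about 5 N moves it, it stays where it is left
- spacer3 (a joint): (m) how far this ring's white nylon spacer (44 mm diameter) has been driven down: 0 = standing 8 mm proud of the ring's top, 0.008 = flush, against its stop. A tight fit: about 5 N moves it, it stays where it is left
- mat: black rubber mat, 90 mm (x) by 250 mm (y), 3 mm thick, where the rings wait; origin at the centre of its underside; fixed
- tray_in (a point): centre of the floor (2 mm above the bench) of the steel tray for finished rings, 90 mm (x) by 220 mm (y) outside, walls 2 mm thick, 12 mm high; fixed
- mallet_head (a point): centre of the mallet's head: a yellow nylon cylinder 42 mm in diameter, 80 mm long along z (both end faces strike), 0.42 kg the whole. The handle leaves it along the mallet's -x, 210 mm long, 20 mm wide by 22 mm high. At the start the head stands on its face on the rest with the handle level
- drift1 (a joint): (m) how far red cap 1 is down: 0 = up, 0.018 = at its stop
- drift2 (a joint): (m) how far red cap 2 is down: 0 = up, 0.018 = at its stop
- drift3 (a joint): (m) how far red cap 3 is down: 0 = up, 0.018 = at its stop
- mallet_grip (a point): point on the mallet's handle axis 62 mm from the head's centre, near the balance point: where to hold it
- rest_head (a point): where the centre of the mallet's head belongs on the wooden mallet rest, 46 mm above the bench: the head stands on the 6 mm board, and the handle lies along this frame's -x in a saddle 165 mm away whose two horns leave 56 mm between them and rise to 46 mm; fixed
- mortar: small white stoneware mortar, 96 mm diameter, 55 mm high, with its pestle leaning out to 120 mm; origin at the centre of its underside; leave alone
- tin: closed aluminium moisture tin, 60 mm diameter, 45 mm high; origin at the centre of its underside; leave alone

How it is judged:
On the way, in this order (a step that is already met when the one before it is completed fails the run):
1. the guard is slid fully open (value of joint guard above 0.205 m), for 0.2 s.
2. every ring stands in a nest, its spacer still proud (angle between each of ring1_mid, ring2_mid, ring3_mid's own z axis and vertical below 0.1 rad and ((horizontal distance between ring1_mid and nest1 below 0.008 m and z of ring1_mid in the frame of nest1 below 0.024 m) or (horizontal distance between ring1_mid and nest2 below 0.008 m and z of ring1_mid in the frame of nest2 below 0.024 m) or (horizontal distance between ring1_mid and nest3 below 0.008 m and z of ring1_mid in the frame of nest3 below 0.024 m)) and value of joint each of spacer1, spacer2, spacer3 below 0.003 m and ((horizontal distance between ring2_mid and nest1 below 0.008 m and z of ring2_mid in the frame of nest1 below 0.024 m) or (horizontal distance between ring2_mid and nest2 below 0.008 m and z of ring2_mid in the frame of nest2 below 0.024 m) or (horizontal distance between ring2_mid and nest3 below 0.008 m and z of ring2_mid in the frame of nest3 below 0.024 m)) and ((horizontal distance between ring3_mid and nest1 below 0.008 m and z of ring3_mid in the frame of nest1 below 0.024 m) or (horizontal distance between ring3_mid and nest2 below 0.008 m and z of ring3_mid in the frame of nest2 below 0.024 m) or (horizontal distance between ring3_mid and nest3 below 0.008 m and z of ring3_mid in the frame of nest3 below 0.024 m))), for 0.3 s.
3. the guard is fully shut over the rings, the spacers still proud (all of step 2 and value of joint guard below 0.008 m), for 0.2 s.
4. a cap is struck down briskly with the mallet (((velocity of joint drift1 above 0.05 m/s and contact force between drift1 and mallet above 1 N) or (velocity of joint drift2 above 0.05 m/s and contact force between drift2 and mallet above 1 N) or (velocity of joint drift3 above 0.05 m/s and contact force between drift3 and mallet above 1 N))).
5. every spacer is flush while the guard is shut over the rings (value of joint guard below 0.008 m and angle between each of ring1_mid, ring2_mid, ring3_mid's own z axis and vertical below 0.1 rad and ((horizontal distance between ring1_mid and nest1 below 0.008 m and z of ring1_mid in the frame of nest1 below 0.024 m) or (horizontal distance between ring1_mid and nest2 below 0.008 m and z of ring1_mid in the frame of nest2 below 0.024 m) or (horizontal distance between ring1_mid and nest3 below 0.008 m and z of ring1_mid in the frame of nest3 below 0.024 m)) and value of joint each of spacer1, spacer2, spacer3 above 0.0065 m and ((horizontal distance between ring2_mid and nest1 below 0.008 m and z of ring2_mid in the frame of nest1 below 0.024 m) or (horizontal distance between ring2_mid and nest2 below 0.008 m and z of ring2_mid in the frame of nest2 below 0.024 m) or (horizontal distance between ring2_mid and nest3 below 0.008 m and z of ring2_mid in the frame of nest3 below 0.024 m)) and ((horizontal distance between ring3_mid and nest1 below 0.008 m and z of ring3_mid in the frame of nest1 below 0.024 m) or (horizontal distance between ring3_mid and nest2 below 0.008 m and z of ring3_mid in the frame of nest2 below 0.024 m) or (horizontal distance between ring3_mid and nest3 below 0.008 m and z of ring3_mid in the frame of nest3 below 0.024 m))), for 0.2 s.
6. the guard is fully open again (value of joint guard above 0.205 m), for 0.2 s.
At the end, for the whole second after the job is handed in: every ring stands upright (within 0.1 rad) and at rest on the tray's floor, its spacer flush within 1.5 mm; the guard is shut within 8 mm (open means beyond 205 mm); the mallet's head is within 25 mm of its place on the rest, upright, its handle along the saddle within 0.2 rad (value of joint guard below 0.008 m and angle between each of ring1_mid, ring2_mid, ring3_mid's own z axis and vertical below 0.1 rad and z of each of ring1_mid, ring2_mid, ring3_mid in the frame of tray_in below 0.028 m and x of ring1_mid in the frame of tray_in between -0.03 and 0.03 m and y of ring1_mid in the frame of tray_in between -0.09 and 0.09 m and value of joint each of spacer1, spacer2, spacer3 above 0.0065 m and linear speed of each of ring1, ring2, ring3, mallet below 0.02 m/s and x of ring2_mid in the frame of tray_in between -0.03 and 0.03 m and y of ring2_mid in the frame of tray_in between -0.09 and 0.09 m and x of ring3_mid in the frame of tray_in between -0.03 and 0.03 m and y of ring3_mid in the frame of tray_in between -0.09 and 0.09 m and distance between mallet_head and rest_head below 0.025 m and angle between mallet_head's own z axis and vertical below 0.12 rad and angle between the x axis of mallet_head and the x axis of rest_head, either way round below 0.2 rad and x of mallet_grip in the frame of rest_head between -0.205 and 0 m); the robot touches nothing.
It fails at once if a drift is pushed by the gripper or arm itself instead of the mallet (contact force between any of drift1, drift2, drift3 and the fingers above 3 N or contact force between any of drift1, drift2, drift3 and the arm above 3 N).
It fails at once if the mortar or the moisture tin is disturbed (distance of any of mortar, tin from where it was at the start of the episode above 0.02 m).
Of ring1, ring2, ring3 only 2 to 3 are there at a start; the rules pass over those that are not, and their reading is None.
At some moment in a run one of ring1, ring2, ring3 may be knocked a few centimetres aside while the robot is not near it.
It also fails if it takes over 210 s, if anything falls off the work surface, if the arm or the gripper's body presses on something with over 40 N, if the wrist force passes 120 N, or if a joint passes its speed limit or range.

## Working session

There is one attempt and no reset: what is moved stays moved. The work goes in short steps, Python scripts to look and compute and a tool call to move; the robot and the scene stay as the last step left them, time stands still between calls to the robot, and variables do not carry over. Pictures are saved under pics/ and viewed, at most 14 in all, crops included, and the job is handed in when it is done.

Besides the shell and the picture viewer there is one more tool, called after "Emit:" by a JSON object that holds its "op" and its "data", one argument or row to a line. step_arm: Moves the arm, as the interface text tells. Its arguments: {"type":"object","properties":{"plan":{"type":"array"},"grip_force":{"type":"number"}},"required":["plan"]}

```bash
mkdir -p pics
cat > h.py <<'E'
import numpy as np, cv2
from station import readout, capture, job, spotter, bot
def towld(p,c):
    T=np.array(p["world_to_cam"]);return (np.linalg.inv(T)@np.r_[c,1])[:3]
def K(p):
    f=210/np.tan(np.radians(p["vfov"])/2);return f
def proj(p,w):
    c=(np.array(p["world_to_cam"])@np.r_[w,1])[:3];s=np.array([c[0],-c[1]])/-c[2]
    return s*(1+p["k1"]*(s@s))*K(p)+[p["cx"],p["cy"]]
def ray(p,uv,z):
    d=(np.array(uv,float)-[p["cx"],p["cy"]])/K(p);s=d.copy()
    for _ in range(20): s=d/(1+p["k1"]*(s@s))
    R=np.array(p["world_to_cam"]);I=np.linalg.inv(R);o=I[:3,3];v=I[:3,:3]@np.array([s[0],-s[1],-1])
    return o+v*(z-o[2])/v[2]
def save(p,n): cv2.imwrite(f"pics/{n}.png",cv2.cvtColor(p["pixels"],cv2.COLOR_RGB2BGR))
def find(p,names,k=3):
    for n in names:
        for d in spotter.spot_in(p,n)[:k]:
            print(n,round(d["conf"],2),np.round(towld(p,d["centre"]),3),np.round(proj(p,towld(p,d["centre"]))))
E
python3 - <<'E'
from h import *
for n in("top","scene"):
    p=capture(n);save(p,n+"0")
    print(n,p["shot"],K(p),p["k1"],np.round(np.linalg.inv(p["world_to_cam"])[:3,3],3))
    find(p,["ring1_mid","cap1","guard_handle","mallet_head","mallet_grip","mat","tray_in","nest1","mortar","tin","rest_head"])
s=readout.state();print(s); print(bot.hold_point_z,dir(bot))
E
```

```text
top 1 381.9747044835318 -0.07381979500514857 [0.387 0.031 0.982]
ring1_mid 0.71 [0.431 0.072 0.053] [257. 251.]
ring1_mid 0.37 [ 0.617 -0.151  0.125] [352. 169.]
cap1 0.7 [ 0.612 -0.219  0.128] [381. 171.]
cap1 0.49 [ 0.621 -0.084  0.127] [323. 167.]
cap1 0.46 [ 0.614 -0.155  0.126] [353. 170.]
guard_handle 0.77 [ 0.616 -0.122  0.075] [336. 175.]
mallet_head 0.64 [ 0.471 -0.385  0.053] [441. 234.]
mallet_head 0.34 [ 0.433 -0.369  0.008] [429. 250.]
mallet_grip 0.6 [ 0.471 -0.384  0.053] [441. 234.]
mat 0.84 [0.42  0.157 0.005] [224. 257.]
mat 0.57 [ 0.473 -0.387  0.057] [442. 233.]
tray_in 0.65 [ 0.437 -0.157  0.001] [347. 249.]
tray_in 0.61 [0.429 0.075 0.05 ] [256. 252.]
nest1 0.86 [ 0.628 -0.036  0.077] [301. 169.]
nest1 0.35 [0.435 0.146 0.054] [226. 250.]
mortar 0.72 [0.498 0.453 0.046] [104. 224.]
tin 0.82 [0.6   0.437 0.045] [113. 184.]
tin 0.19 [ 0.473 -0.386  0.057] [442. 233.]
rest_head 0.64 [ 0.474 -0.386  0.056] [442. 232.]
rest_head 0.61 [ 0.436 -0.369  0.009] [428. 249.]
scene 2 391.83803799710154 -0.09942584504581232 [ 1.029 -0.123  0.953]
ring1_mid 0.92 [0.443 0.065 0
[... 1337 characters left out ...]
5]), 'tool_pos': array([ 0.23568955, -0.49694622,  0.23126348]), 'eef_rot': array([ 6.89897480e-01, -3.06488956e+00, -1.97344499e-05]), 'force': array([-0.53157693, -0.68779392,  0.03702413]), 'torque': array([-0.03298736, -0.01843775, -0.03741257]), 'gripper_force': 0.0, 'width': 0.9993691404865745}
0.0187 ['MotionError', '__class__', '__delattr__', '__dict__', '__dir__', '__doc__', '__eq__', '__format__', '__ge__', '__getattribute__', '__getstate__', '__gt__', '__hash__', '__init__', '__init_subclass__', '__le__', '__lt__', '__module__', '__ne__', '__new__', '__reduce__', '__reduce_ex__', '__repr__', '__setattr__', '__sizeof__', '__str__', '__subclasshook__', '__weakref__', 'hold_point_z']
```

View pics/top0.png

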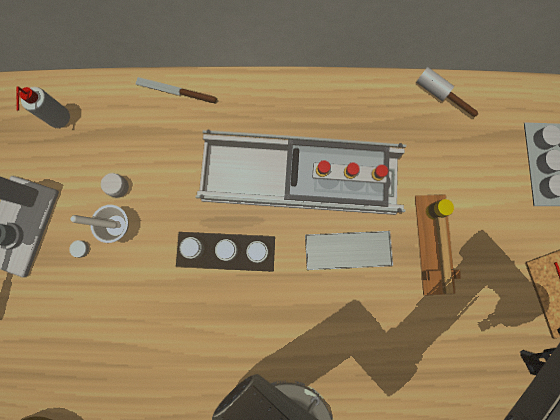

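View pics/scene0.png

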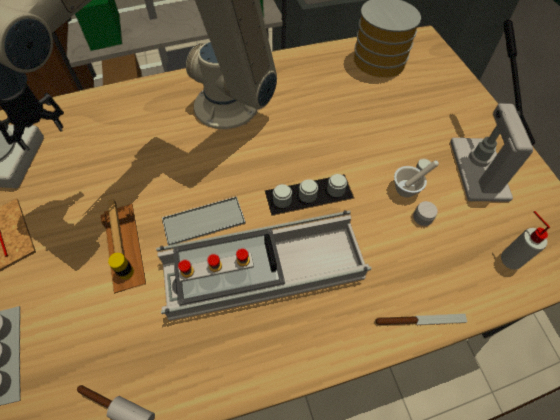

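Run:
```python
from h import *
for n in("top","scene"):
    p=capture(n);im=p["pixels"];h=cv2.cvtColor(im,cv2.COLOR_RGB2HSV)
    H,S,V=[h[...,i].astype(int) for i in range(3)]
    def blobs(m,z,mn,mx,name):
        k,l,st,c=cv2.connectedComponentsWithStats(m.astype(np.uint8))
        for i in range(1,k):
            if mn<st[i,4]<mx: print(n,name,np.round(c[i],1),st[i,4],np.round(ray(p,c[i],z)[:2],4))
    blobs(((H<6)|(H>174))&(S>180)&(V>110),.124,40,400,"cap")
    blobs((H>24)&(H<34)&(S>190)&(V>90),.086,60,900,"malhead")
    blobs((S<25)&(V>185),.051,120,700,"white")
    blobs((V<60)&(S<90),.119,50,5000,"dark")
    cr=im[110:310,170:480] if n=="top" else im[150:350,80:390]
    cv2.imwrite(f"pics/{n}c.png",cv2.cvtColor(cv2.resize(cr,None,fx=2.5,fy=2.5,interpolation=cv2.INTER_CUBIC),cv2.COLOR_RGB2BGR))
```

```text
top cap [27.6 90.7] 45 [0.8212 0.6391]
top cap [23.  95.3] 45 [0.8093 0.6499]
top cap [323.9 165.7] 77 [ 0.6247 -0.086 ]
top cap [352.7 168.1] 87 [ 0.6191 -0.1534]
top cap [381.6 170.2] 96 [ 0.6141 -0.2213]
top malhead [445.4 206.9] 200 [ 0.5331 -0.3859]
top white [116.8 225.9] 152 [0.4936 0.4182]
top white [189.5 248. ] 148 [0.4393 0.2359]
top white [224.9 249.8] 212 [0.4349 0.1496]
top white [256.4 251.1] 211 [0.4314 0.0732]
top dark [  8.2 230.3] 53 [0.4755 0.6511]
top dark [539. 387.] 2151 [ 0.1124 -0.5705]
top dark [232.9 394.5] 280 [0.1187 0.1205]
top dark [267.6 411.3] 333 [0.083  0.0457]
scene cap [541.2 233.3] 79 [0.7924 0.6452]
scene cap [241.8 254. ] 100 [ 0.6263 -0.0897]
scene cap [213.  259.7] 101 [ 0.6216 -0.1575]
scene cap [183.8 265.2] 104 [ 0.6161 -0.2254]
scene malhead [116.1 259.8] 174 [ 0.5356 -0.3897]
scene dark [31.7 49.6] 3389 [-0.3882 -0.6356]
scene dark [150.3   8.9] 56 [-0.4914 -0.183 ]
scene dark [213.1  17.7] 569 [-0.3488  0.0386]
scene dark [250.2  36.3] 1214 [-0.1915  0.1413]
scene dark [315.9  21.8] 3427 [-0.2118  0.3966]
scene dark [176.3  58.7] 383 [-0.1441 -0.129 ]
scene dark [266.3  89.3] 366 [0.0954 0.1201]
scene dark [222.5 100.5] 150 [ 0.1049 -0.0222]
scene dark [ 25.9 118.3] 729 [-0.0154 -0.6268]
scene dark [496.6 152. ] 847 [0.5239 0.6865]
scene dark [481.4 154. ] 135 [0.5179 0.6366]
scene dark [307.6 197.2] 1078 [0.5168 0.1107]
scene dark [270.1 251.5] 214 [ 0.6368 -0.0239]
scene dark [512.6 247.3] 101 [0.8015 0.5505]
scene dark [243.9 290.8] 52 [ 0.7136 -0.1073]
scene dark [496.3 330.1] 91 [0.9667 0.3968]
scene dark [  3.6 331.8] 66 [ 0.6615 -0.6502]
scene dark [  3.9 358.4] 80 [ 0.7225 -0.6484]
scene dark [  4.1 385.1] 115 [ 0.7801 -0.6477]
```

View pics/topc.png

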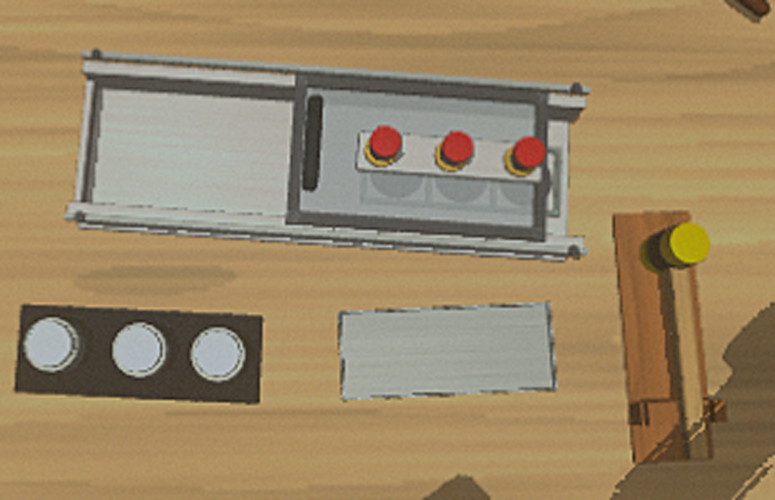

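```bash
cat >> h.py <<'E'
from scipy.spatial.transform import Rotation as Ro
# plan: from the measured pose to position w with tool-y yaw (mod 180 deg), tool z down
def plan(w,yaw=None,n=None,s=None):
    if s is None: s=readout.state(); R=Ro.from_rotvec(s["eef_rot"]); p=np.array(s["tool_pos"])
    else: R,p=s
    if yaw is None: y0=R.as_matrix()[:,1]; yaw=np.degrees(np.arctan2(y0[1],y0[0]))
    y0=R.as_matrix()[:,1]; c=[]
    for k in (0,180):
        a=np.radians(yaw+k);y=np.array([np.cos(a),np.sin(a),0]);z=np.array([0,0,-1.]);x=np.cross(y,z)
        c.append(Ro.from_matrix(np.c_[x,y,z]))
    T=min(c,key=lambda q:(R.inv()*q).magnitude()); rv=(R.inv()*T).as_rotvec()
    d=np.array(w)-p
    if n is None: n=int(np.ceil(max(np.linalg.norm(d)/.05,np.abs(R.inv().apply(d)).max()/.036,np.linalg.norm(rv)/.17,1)))
    print("from",np.round(p,4),"n",n,"rows; turn/row",np.round(rv/n/2,3))
    for i in range(n):
        Ri=R*Ro.from_rotvec(rv*i/n); print(i+1,np.round(Ri.inv().apply(d/n)/.04,2))
    return T,np.array(w)
E
python3 - <<'E'
from h import *
plan([.631,-.021,.20],85.6)
p=capture("top")
for uv in [(342,312),(550,302),(555,388),(343,400)]: print("tray",np.round(ray(p,[170+uv[0]/2.5,110+uv[1]/2.5],.012)[:2],4))
for uv in [(22,305),(262,316),(260,404),(15,391)]: print("mat",np.round(ray(p,[170+uv[0]/2.5,110+uv[1]/2.5],.003)[:2],4))
for uv in [(614,215),(690,211),(712,460),(634,463)]: print("rest",np.round(ray(p,[170+uv[0]/2.5,110+uv[1]/2.5],.006)[:2],4))
for uv in [(675,270),(692,450),(702,450)]: print("handle",np.round(ray(p,[170+uv[0]/2.5,110+uv[1]/2.5],.057)[:2],4))
E
```

```text
from [ 0.2356 -0.4969  0.2313] n 16 rows; turn/row [ 0.    -0.     0.016]
1 [-0.88  0.41  0.05]
2 [-0.86  0.44  0.05]
3 [-0.85  0.46  0.05]
4 [-0.83  0.49  0.05]
5 [-0.82  0.52  0.05]
6 [-0.8   0.54  0.05]
7 [-0.78  0.57  0.05]
8 [-0.76  0.59  0.05]
9 [-0.74  0.62  0.05]
10 [-0.72  0.64  0.05]
11 [-0.7   0.67  0.05]
12 [-0.68  0.69  0.05]
13 [-0.66  0.71  0.05]
14 [-0.63  0.73  0.05]
15 [-0.61  0.75  0.05]
16 [-0.58  0.77  0.05]
tray [ 0.4741 -0.0532]
tray [ 0.4832 -0.2685]
tray [ 0.3952 -0.2696]
tray [ 0.3853 -0.0529]
mat [0.4832 0.2753]
mat [0.4712 0.0283]
mat [0.3818 0.0306]
mat [0.3954 0.2797]
rest [ 0.5756 -0.3439]
rest [ 0.5799 -0.4274]
rest [ 0.3195 -0.4332]
rest [ 0.3182 -0.3504]
handle [ 0.5099 -0.3835]
handle [ 0.3331 -0.3893]
handle [ 0.3329 -0.3994]
```

Emit:
{"op": "step_arm", "data": {
  "plan": [
    [0, [-0.88, 0.41, 0.05], [0, 0, 0.016]],
    [0, [-0.86, 0.44, 0.05], [0, 0, 0.016]],
    [0, [-0.85, 0.46, 0.05], [0, 0, 0.016]],
    [0, [-0.83, 0.49, 0.05], [0, 0, 0.016]],
    [0, [-0.82, 0.52, 0.05], [0, 0, 0.016]]
  ],
  "grip_force": 30
}}

```text
time: 1.98
tool_pos: [0.3597, -0.3468, 0.2214]
eef_rot: [-0.441, 3.11, -0.0]
force: [0.1, -0.2, -0.3]
width: 0.501
gripper_force: 0.0
```

Emit:
{"op": "step_arm", "data": {
  "plan": [
    [0, [-0.8, 0.54, 0.05], [0, 0, 0.016]],
    [0, [-0.78, 0.57, 0.05], [0, 0, 0.016]],
    [0, [-0.76, 0.59, 0.05], [0, 0, 0.016]],
    [0, [-0.74, 0.62, 0.05], [0, 0, 0.016]],
    [0, [-0.72, 0.64, 0.05], [0, 0, 0.016]]
  ]
}}

```text
time: 2.6
tool_pos: [0.4826, -0.1981, 0.2114]
eef_rot: [-0.191, 3.135, -0.0]
force: [0.0, -0.4, 0.9]
width: 0.499
gripper_force: 0.0
```

Emit:
{"op": "step_arm", "data": {
  "plan": [
    [0, [-0.7, 0.67, 0.05], [0, 0, 0.016]],
    [0, [-0.68, 0.69, 0.05], [0, 0, 0.016]],
    [0, [-0.66, 0.71, 0.05], [0, 0, 0.016]],
    [0, [-0.63, 0.73, 0.05], [0, 0, 0.016]],
    [0, [-0.61, 0.75, 0.05], [0, 0, 0.016]]
  ]
}}

```text
time: 3.22
tool_pos: [0.6053, -0.0485, 0.2013]
eef_rot: [0.06, 3.141, -0.0]
force: [-0.0, -1.2, 0.4]
width: 0.499
gripper_force: 0.0
```

Emit:
{"op": "step_arm", "data": {
  "plan": [
    [0, [-0.58, 0.77, 0.05], [0, 0, 0.016]],
    [0, [0, 0, 0], [0, 0, 0]],
    [0, [0, 0, 0], [0, 0, 0]]
  ]
}}

```text
time: 3.6
tool_pos: [0.6288, -0.0198, 0.1992]
eef_rot: [-0.108, -3.139, 0.0]
force: [-0.4, -0.8, 0.1]
width: 0.501
gripper_force: 0.0
```

Run:
```python
from h import *
p=capture("wrist");save(p,"w1")
s=readout.state();print(s["tool_pos"],s["eef_rot"],s["width"],s["qpos"])
print(np.round(np.linalg.inv(p["world_to_cam"]),3))
find(p,["guard_handle","cap1"])
for q in [(.631,-.021,.119),(.6255,-.0878,.124)]: print(proj(p,np.array(q)))
```

```text
[ 0.62865291 -0.02013546  0.19945603] [ 1.08991652e-01  3.13965394e+00 -3.05398606e-04] 0.5026854889946346 [ 2.16113671e-01  4.22812770e-01  2.68707522e-01  2.02523165e-04
 -1.41669335e+00 -1.85634230e+00]
[[ 0.07  -0.951 -0.301  0.553]
 [ 0.998  0.066  0.021 -0.015]
 [-0.    -0.301  0.953  0.342]
 [ 0.     0.     0.     1.   ]]
guard_handle 0.57 [ 0.613 -0.123  0.074] [146. 186.]
cap1 0.89 [ 0.625 -0.085  0.123] [179. 217.]
cap1 0.73 [ 0.619 -0.025  0.077] [268. 186.]
cap1 0.72 [ 0.612 -0.211  0.106] [ 11. 203.]
[275.07739409 217.53786236]
[174.31875853 218.8141171 ]
```

View pics/w1.png

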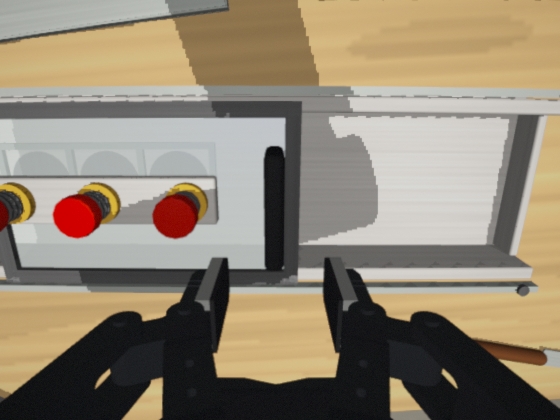

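Emit:
{"op": "step_arm", "data": {
  "plan": [
    [0, [0, 0, 0.91], [0, 0, 0]],
    [0, [0, 0, 0.91], [0, 0, 0]],
    [0, [0, 0, 0.9], [0, 0, 0]],
    [1, [0, 0, 0], [0, 0, 0]],
    [1, [0, 0, 0], [0, 0, 0]]
  ]
}}

```text
time: 4.38
tool_pos: [0.6289, -0.0202, 0.0915]
eef_rot: [0.11, 3.139, -0.0]
force: [-0.9, -1.7, -5.2]
width: 0.158
gripper_force: 32.2
```

Emit:
{"op": "step_arm", "data": {
  "plan": [
    [1, [0, 0, 0], [0, 0, 0]],
    [1, [0, 0, 0], [0, 0, 0]],
    [1, [0, 0, 0], [0, 0, 0]]
  ]
}}

```text
time: 4.75
tool_pos: [0.629, -0.0199, 0.0915]
eef_rot: [0.109, 3.139, -0.001]
force: [-3.2, -1.6, 2.2]
width: 0.157
gripper_force: 33.1
```

Run:
```python
from h import *
s=readout.state();print(s["tool_pos"],s["eef_rot"],s["width"],s["force"],s["gripper_force"])
p=s["tool_pos"]; plan(p+.228*np.array([.0765,.997,0]),85.6,10)
```

```text
[ 0.62898366 -0.01985028  0.09150424] [ 1.08688972e-01  3.13904029e+00 -5.59596435e-04] 0.15717976494294641 [-3.18276287 -1.61292844  2.16039187] 33.06629955768585
from [ 0.629  -0.0199  0.0915] n 10 rows; turn/row [-0.  0.  0.]
1 [-0.    0.57 -0.  ]
2 [-0.    0.57 -0.  ]
3 [-0.    0.57 -0.  ]
4 [-0.    0.57 -0.  ]
5 [-0.    0.57 -0.  ]
6 [-0.    0.57 -0.  ]
7 [-0.    0.57 -0.  ]
8 [-0.    0.57 -0.  ]
9 [-0.    0.57 -0.  ]
10 [-0.    0.57 -0.  ]
```

Gripped the handle plate. Slide open.

Emit:
{"op": "step_arm", "data": {
  "plan": [
    [1, [0, 0.57, 0], [0, 0, 0]],
    [1, [0, 0.57, 0], [0, 0, 0]],
    [1, [0, 0.57, 0], [0, 0, 0]],
    [1, [0, 0.57, 0], [0, 0, 0]],
    [1, [0, 0.57, 0], [0, 0, 0]]
  ]
}}

```text
time: 5.38
tool_pos: [0.6372, 0.0959, 0.0915]
eef_rot: [0.108, 3.138, 0.0]
force: [-2.9, -3.1, 5.8]
width: 0.161
gripper_force: 33.8
```

Emit:
{"op": "step_arm", "data": {
  "plan": [
    [1, [0, 0.57, 0], [0, 0, 0]],
    [1, [0, 0.57, 0], [0, 0, 0]],
    [1, [0, 0.57, 0], [0, 0, 0]],
    [1, [0, 0.57, 0], [0, 0, 0]],
    [1, [0, 0.52, 0], [0, 0, 0]]
  ]
}}

```text
time: 6.0
tool_pos: [0.6426, 0.1779, 0.0913]
eef_rot: [-0.114, -3.126, 0.08]
force: [2.4, -117.9, 9.8]
width: 0.158
gripper_force: 76.4
```

Emit:
{"op": "step_arm", "data": {
  "plan": [
    [1, [0, 0, 0], [0, 0, 0]],
    [1, [0, 0, 0], [0, 0, 0]],
    [1, [0, 0, 0], [0, 0, 0]],
    [0, [0, 0, 0], [0, 0, 0]],
    [0, [0, 0, 0], [0, 0, 0]]
  ]
}}

```text
time: 6.62
tool_pos: [0.6439, 0.1916, 0.0889]
eef_rot: [-0.117, -3.132, 0.034]
force: [2.2, -42.4, -3.0]
width: 0.505
gripper_force: 20.9
```

Run:
```python
from h import *
s=readout.state();print(s["force"])
a=plan(s["tool_pos"]+[0,0,.07])
a=plan([.4355,.148,.22],-4.4,s=a)
p=capture("top");find(p,["ring1_mid"],5)
```

```text
[  2.23926575 -42.42657969  -2.99918403]
from [0.6439 0.1916 0.0889] n 2 rows; turn/row [-0.006 -0.001 -0.   ]
1 [ 0.01 -0.02 -0.87]
2 [ 0.   -0.01 -0.87]
from [0.6439 0.1916 0.1589] n 10 rows; turn/row [ 0.     0.    -0.078]
1 [ 0.51 -0.15 -0.15]
2 [ 0.53 -0.07 -0.15]
3 [ 0.53  0.02 -0.15]
4 [ 0.52  0.1  -0.15]
5 [ 0.5   0.18 -0.15]
6 [ 0.47  0.26 -0.15]
7 [ 0.42  0.33 -0.15]
8 [ 0.36  0.39 -0.15]
9 [ 0.3   0.44 -0.15]
10 [ 0.23  0.48 -0.15]
ring1_mid 0.72 [0.429 0.071 0.051] [257. 252.]
```

Run:
```python
from h import *
p=capture("scene");cr=p["pixels"][130:330,150:450]
cv2.imwrite("pics/s2.png",cv2.cvtColor(cv2.resize(cr,None,fx=2.5,fy=2.5),cv2.COLOR_RGB2BGR))
s=readout.state();print(s["force"],s["torque"],s["tool_pos"],s["width"])
im=p["pixels"];h=cv2.cvtColor(im,cv2.COLOR_RGB2HSV).astype(int)
m=((h[...,0]<6)|(h[...,0]>174))&(h[...,1]>180)&(h[...,2]>110)
k,l,st,c=cv2.connectedComponentsWithStats(m.astype(np.uint8))
for i in range(1,k):
    if st[i,4]>30: print(c[i],st[i,4],ray(p,c[i],.124))
```

```text
[  2.98960406 -43.17759155  -1.98677198] [-14.29301968  -1.0597562    0.29382118] [0.64383848 0.19159813 0.08883021] 0.5019157268967489
[541.04878049 233.18292683] 82 [0.79206508 0.64490876 0.124     ]
[  2.57142857 244.78571429] 42 [ 0.43482313 -0.66014339  0.124     ]
[295.96938776 243.12244898] 98 [0.63571695 0.04026615 0.124     ]
[268.      248.59375] 96 [ 0.63049582 -0.0272394   0.124     ]
```

View pics/s2.png

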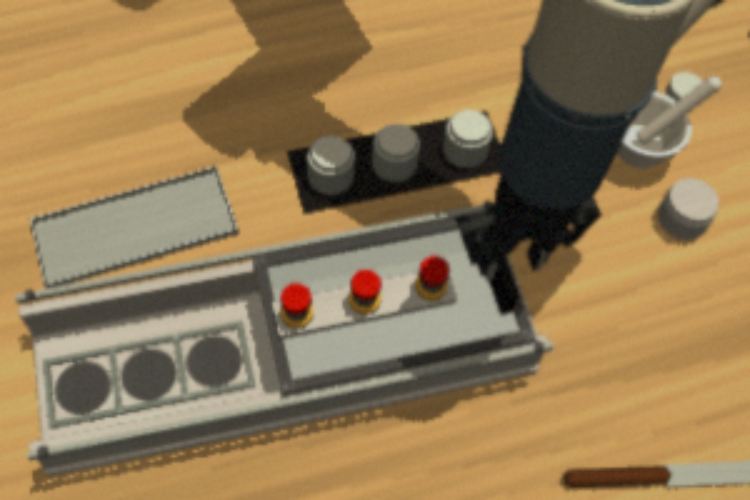

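Run:
```python
from h import *
p=capture("scene")
for u in [(83,387),(148,373),(213,360)]: print(ray(p,[150+u[0]/2.5,130+u[1]/2.5],.012))
print("end",ray(p,[150+545/2.5,130+345/2.5],.076),ray(p,[150+487/2.5,130+205/2.5],.076))
```

```text
[ 0.61385329 -0.25022331  0.012     ]
[ 0.61760379 -0.18298537  0.012     ]
[ 0.62259718 -0.11546164  0.012     ]
end [0.72855362 0.1968408  0.076     ] [0.56282695 0.20173964 0.076     ]
```

Emit:
{"op": "step_arm", "data": {
  "plan": [
    [0, [0, -0.35, 0], [0, 0, 0]],
    [0, [0, -0.35, 0], [0, 0, 0]],
    [0, [0, 0, 0], [0, 0, 0]],
    [0, [0, 0, -0.9], [0, 0, 0]],
    [0, [0, 0, -0.9], [0, 0, 0]]
  ]
}}

```text
time: 7.45
tool_pos: [0.6426, 0.1797, 0.1633]
eef_rot: [0.106, 3.14, 0.001]
force: [0.9, 0.3, 0.6]
width: 0.498
gripper_force: 0.0
```

Run:
```python
from h import *
s=readout.state();print(s["force"],s["eef_rot"])
plan([.4355,.148,.22],-4.4)
```

```text
[0.93887841 0.3089376  0.59654759] [1.06284233e-01 3.13950672e+00 1.39565973e-03]
from [0.6426 0.1797 0.1633] n 10 rows; turn/row [ 0.     0.    -0.078]
1 [ 0.51 -0.11 -0.14]
2 [ 0.52 -0.03 -0.14]
3 [ 0.52  0.05 -0.14]
4 [ 0.51  0.13 -0.14]
5 [ 0.48  0.21 -0.14]
6 [ 0.44  0.28 -0.14]
7 [ 0.39  0.34 -0.14]
8 [ 0.34  0.4  -0.14]
9 [ 0.27  0.45 -0.14]
10 [ 0.2   0.49 -0.14]
```

Emit:
{"op": "step_arm", "data": {
  "plan": [
    [-1, [0.51, -0.11, -0.14], [0, 0, -0.078]],
    [-1, [0.52, -0.03, -0.14], [0, 0, -0.078]],
    [-1, [0.52, 0.05, -0.14], [0, 0, -0.078]],
    [-1, [0.51, 0.13, -0.14], [0, 0, -0.078]],
    [-1, [0.48, 0.21, -0.14], [0, 0, -0.078]]
  ]
}}

```text
time: 8.07
tool_pos: [0.5386, 0.1646, 0.191]
eef_rot: [-1.103, 2.94, 0.002]
force: [0.7, -0.3, -0.8]
width: 1.001
gripper_force: 0.0
```

Emit:
{"op": "step_arm", "data": {
  "plan": [
    [-1, [0.44, 0.28, -0.14], [0, 0, -0.078]],
    [-1, [0.39, 0.34, -0.14], [0, 0, -0.078]],
    [-1, [0.34, 0.4, -0.14], [0, 0, -0.078]],
    [-1, [0.27, 0.45, -0.14], [0, 0, -0.078]],
    [-1, [0.2, 0.49, -0.14], [0, 0, -0.078]]
  ]
}}

```text
time: 8.7
tool_pos: [0.435, 0.1487, 0.2191]
eef_rot: [-2.137, 2.3, 0.001]
force: [-0.1, -0.5, 0.8]
width: 1.001
gripper_force: 0.0
```

Emit:
{"op": "step_arm", "data": {
  "plan": [
    [-1, [0, 0, 0], [0, 0, 0]],
    [-1, [0, 0, 0], [0, 0, 0]]
  ]
}}

```text
time: 8.95
tool_pos: [0.436, 0.1482, 0.2186]
eef_rot: [-2.129, 2.309, 0.0]
force: [-0.0, 0.1, -0.3]
width: 0.996
gripper_force: 0.0
```

```bash
cat >> h.py <<'E'
def whites(p,z,tau=185):
    h=cv2.cvtColor(p["pixels"],cv2.COLOR_RGB2HSV).astype(int)
    m=((h[...,1]<30)&(h[...,2]>tau)).astype(np.uint8)
    k,l,st,c=cv2.connectedComponentsWithStats(m)
    for i in range(1,k):
        if st[i,4]>250: print("white",np.round(c[i],1),st[i],np.round(ray(p,c[i],z),4))
E
python3 - <<'E'
from h import *
p=capture("wrist");save(p,"w2")
s=readout.state();print(s["tool_pos"],s["eef_rot"],s["width"])
find(p,["ring1_mid"],5);whites(p,.051)
for q in [(.4403,.234,.051),(.4359,.148,.051),(.4324,.0712,.051)]: print(proj(p,np.array(q)))
E
```

```text
[0.43597973 0.14792689 0.21836284] [-2.12933012e+00  2.30931770e+00  3.45486050e-04] 0.9977998444987908
ring1_mid 0.66 [0.432 0.073 0.05 ] [274.  99.]
white [ 59.2 130.6] [    0     0   116   246 15464] [0.6243 0.083  0.051 ]
white [123.9 130.7] [ 105    4   39  251 1635] [0.5663 0.0884 0.051 ]
white [262.1 193.1] [248 172  37  36 497] [0.4503 0.1551 0.051 ]
white [277.4 266.5] [ 252  242   51   46 1567] [0.4422 0.2314 0.051 ]
[279.57187755 268.64649009]
[277.00021539 184.35661955]
[273.81794446  96.81252327]
```

View pics/w2.png

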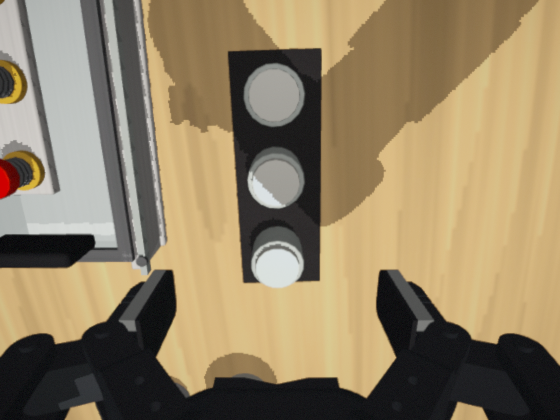

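Run:
```python
from h import *
p=capture("wrist")
for u in [(277,265),(275.5,181),(273.5,95)]: print(ray(p,u,.051))
A=ray(p,(273.5,95),.051)
a=plan([A[0],A[1],.08],-4.4)
plan([A[0],A[1],.009],-4.4,s=a)
```

```text
[0.44238254 0.22889977 0.051     ]
[0.4368788  0.14402465 0.051     ]
[0.43241461 0.06909249 0.051     ]
from [0.4359 0.1475 0.2181] n 4 rows; turn/row [ 0.    -0.    -0.001]
1 [ 0.49 -0.02  0.86]
2 [ 0.49 -0.02  0.86]
3 [ 0.49 -0.02  0.86]
4 [ 0.49 -0.02  0.86]
from [0.4324 0.0691 0.08  ] n 2 rows; turn/row [0. 0. 0.]
1 [0.   0.   0.89]
2 [0.   0.   0.89]
```

Emit:
{"op": "step_arm", "data": {
  "plan": [
    [-1, [0.49, -0.02, 0.86], [0, 0, 0]],
    [-1, [0.49, -0.02, 0.86], [0, 0, 0]],
    [-1, [0.49, -0.02, 0.86], [0, 0, 0]],
    [-1, [0.47, -0.02, 0.86], [0, 0, 0]],
    [-1, [0, 0, 0], [0, 0, 0]]
  ]
}}

```text
time: 9.72
tool_pos: [0.4308, 0.0679, 0.0786]
eef_rot: [2.124, -2.307, -0.003]
force: [0.1, 0.2, 0.9]
width: 1.0
gripper_force: 0.0
```

Emit:
{"op": "step_arm", "data": {
  "plan": [
    [-1, [0, 0, 0.8], [0, 0, 0]],
    [-1, [0, 0, 0.9], [0, 0, 0]],
    [-1, [0, 0, 0], [0, 0, 0]],
    [1, [0, 0, 0], [0, 0, 0]],
    [1, [0, 0, 0], [0, 0, 0]]
  ],
  "grip_force": 40
}}

```text
time: 10.35
tool_pos: [0.4339, 0.0703, 0.0147]
eef_rot: [-2.129, 2.306, -0.002]
force: [-6.5, -0.3, 12.8]
width: 0.62
gripper_force: 40.8
```

Emit:
{"op": "step_arm", "data": {
  "plan": [
    [1, [0, 0, 0], [0, 0, 0]],
    [1, [0, 0, 0], [0, 0, 0]],
    [1, [0, 0, -0.5], [0, 0, 0]],
    [1, [0, 0, -1], [0, 0, 0]],
    [1, [0, 0, -1], [0, 0, 0]]
  ]
}}

```text
time: 10.98
tool_pos: [0.4324, 0.0696, 0.1149]
eef_rot: [-2.13, 2.308, -0.0]
force: [0.8, 1.1, -2.3]
width: 0.618
gripper_force: 42.9
```

Emit:
{"op": "step_arm", "data": {
  "plan": [
    [1, [0, 0, -1], [0, 0, 0]],
    [1, [0, 0, -0.9], [0, 0, 0]],
    [1, [0, 0, 0], [0, 0, 0]]
  ]
}}

```text
time: 11.35
tool_pos: [0.4343, 0.0702, 0.1927]
eef_rot: [-2.126, 2.303, -0.004]
force: [-0.0, 0.5, -2.4]
width: 0.617
gripper_force: 43.1
```

Run:
```python
from h import *
s=readout.state();print(s["tool_pos"],s["eef_rot"],s["width"])
p=capture("wrist");save(p,"w3")
plan([.6135,-.250,.18],-4.4)
```

```text
[0.43426749 0.0702469  0.1926607 ] [-2.12579421  2.30287055 -0.00382226] 0.6170543272374289
from [0.433  0.07   0.1905] n 9 rows; turn/row [-0.  0. -0.]
1 [ 0.85 -0.57  0.03]
2 [ 0.85 -0.57  0.03]
3 [ 0.85 -0.57  0.03]
4 [ 0.85 -0.57  0.03]
5 [ 0.85 -0.57  0.03]
6 [ 0.85 -0.57  0.03]
7 [ 0.85 -0.57  0.03]
8 [ 0.85 -0.57  0.03]
9 [ 0.85 -0.57  0.03]
```

View pics/w3.png

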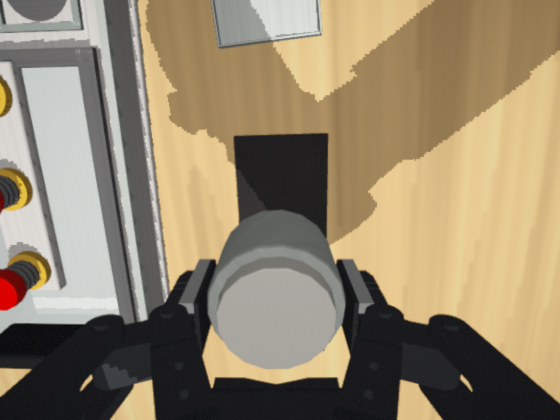

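Run:
```python
from h import *
s=readout.state();t=s["tool_pos"]
p=capture("wrist");print(t,proj(p,np.array(t)+[0,0,.036]),ray(p,(277,311),t[2]+.036)-t)
plan([.61,-.06,.19],-4.4)
```

```text
[0.43298803 0.06999155 0.19045792] [278.70951293 323.0004349 ] [ 0.00021018 -0.00510162  0.036     ]
from [0.4322 0.0697 0.1891] n 6 rows; turn/row [-0.  0. -0.]
1 [ 0.48 -0.78 -0.  ]
2 [ 0.48 -0.78 -0.  ]
3 [ 0.48 -0.78 -0.  ]
4 [ 0.48 -0.78 -0.  ]
5 [ 0.48 -0.78 -0.  ]
6 [ 0.48 -0.78 -0.  ]
```

Emit:
{"op": "step_arm", "data": {
  "plan": [
    [1, [0.48, -0.78, 0], [0, 0, 0]],
    [1, [0.48, -0.78, 0], [0, 0, 0]],
    [1, [0.48, -0.78, 0], [0, 0, 0]],
    [1, [0.48, -0.78, 0], [0, 0, 0]],
    [1, [0.48, -0.78, 0], [0, 0, 0]]
  ]
}}

```text
time: 12.08
tool_pos: [0.5804, -0.0394, 0.1871]
eef_rot: [2.129, -2.307, -0.003]
force: [-0.1, 0.8, -1.6]
width: 0.62
gripper_force: 43.0
```

Emit:
{"op": "step_arm", "data": {
  "plan": [
    [1, [0.48, -0.78, 0], [0, 0, 0]],
    [1, [0, 0, 0], [0, 0, 0]],
    [1, [0, 0, 0], [0, 0, 0]]
  ]
}}

```text
time: 12.45
tool_pos: [0.6091, -0.0601, 0.1874]
eef_rot: [2.129, -2.307, -0.003]
force: [0.4, -0.1, -2.5]
width: 0.624
gripper_force: 43.1
```

Run:
```python
from h import *
s=readout.state();t=s["tool_pos"];print(t,s["eef_rot"])
p=capture("wrist");save(p,"w4")
im=p["pixels"].copy()
for q in [(.6135,-.25),(.618,-.1825),(.623,-.115)]:
    u=proj(p,np.array([*q,.012]));print(u);cv2.circle(im,tuple(int(v) for v in np.round(u)),2,(255,0,0),-1)
cv2.imwrite("pics/w4.png",cv2.cvtColor(cv2.resize(im,(784,588)),cv2.COLOR_RGB2BGR))
plan([.6135,-.250,.12],-4.4)
```

```text
[ 0.6091113  -0.06014476  0.18738379] [ 2.12898892 -2.30732859 -0.00327266]
[251.25883186 -50.00772357]
[253.91273623  42.19517701]
[255.79464127 124.38724355]
from [ 0.6091 -0.0599  0.188 ] n 6 rows; turn/row [ 0. -0. -0.]
1 [ 0.79 -0.08  0.28]
2 [ 0.79 -0.08  0.28]
3 [ 0.79 -0.08  0.28]
4 [ 0.79 -0.08  0.28]
5 [ 0.79 -0.08  0.28]
6 [ 0.79 -0.08  0.28]
```

View pics/w4.png

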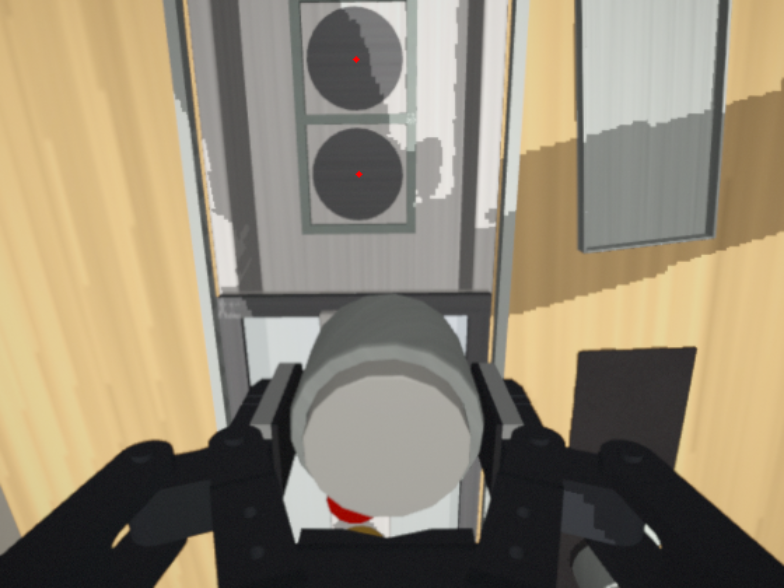

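Emit:
{"op": "step_arm", "data": {
  "plan": [
    [1, [0.79, -0.08, 0.2], [0, 0, 0]],
    [1, [0.79, -0.08, 0.2], [0, 0, 0]],
    [1, [0.79, -0.08, 0.2], [0, 0, 0]],
    [1, [0.79, -0.08, 0.28], [0, 0, 0]],
    [1, [0.79, -0.08, 0.4], [0, 0, 0]]
  ]
}}

```text
time: 13.12
tool_pos: [0.6131, -0.2191, 0.1381]
eef_rot: [-2.132, 2.307, -0.001]
force: [0.5, 0.7, -1.7]
width: 0.62
gripper_force: 43.2
```

Emit:
{"op": "step_arm", "data": {
  "plan": [
    [1, [0.74, -0.08, 0.4], [0, 0, 0]],
    [1, [0, 0, 0], [0, 0, 0]],
    [1, [0, 0, 0], [0, 0, 0]]
  ]
}}

```text
time: 13.5
tool_pos: [0.614, -0.248, 0.1221]
eef_rot: [-2.131, 2.308, -0.0]
force: [0.1, 0.4, -1.5]
width: 0.617
gripper_force: 43.2
```

Run:
```python
from h import *
plan([.6135,-.248,.025],-4.4)
```

```text
from [ 0.614  -0.248   0.1221] n 3 rows; turn/row [-0.  0. -0.]
1 [0.   0.   0.81]
2 [0.   0.   0.81]
3 [0.   0.   0.81]
```

Emit:
{"op": "step_arm", "data": {
  "plan": [
    [1, [0, 0, 0.8], [0, 0, 0]],
    [1, [0, 0, 0.8], [0, 0, 0]],
    [1, [0, 0, 0.6], [0, 0, 0]],
    [1, [0, 0, 0.2], [0, 0, 0]],
    [1, [0, 0, 0], [0, 0, 0]]
  ]
}}

```text
time: 14.12
tool_pos: [0.6145, -0.2482, 0.0264]
eef_rot: [-2.132, 2.307, -0.001]
force: [0.4, 0.4, -1.2]
width: 0.618
gripper_force: 43.3
```

Emit:
{"op": "step_arm", "data": {
  "plan": [
    [0.1, [0, 0, 0], [0, 0, 0]],
    [-0.3, [0, 0, 0], [0, 0, 0]],
    [-0.6, [0, 0, 0], [0, 0, 0]]
  ]
}}

```text
time: 14.5
tool_pos: [0.6148, -0.249, 0.0268]
eef_rot: [-2.13, 2.308, -0.003]
force: [-0.9, -0.6, -0.3]
width: 0.803
gripper_force: 0.0
```

Emit:
{"op": "step_arm", "data": {
  "plan": [
    [-0.9, [0, 0, -0.9], [0, 0, 0]],
    [-1, [0, 0, -0.9], [0, 0, 0]],
    [-1, [0, 0, -0.9], [0, 0, 0]],
    [-1, [0, 0, -0.9], [0, 0, 0]],
    [-1, [-0.8, 0, -0.2], [0, 0, 0]]
  ]
}}

```text
time: 15.12
tool_pos: [0.6178, -0.2187, 0.1815]
eef_rot: [-2.126, 2.309, -0.009]
force: [0.1, 0.6, -1.0]
width: 1.0
gripper_force: 0.0
```

Emit:
{"op": "step_arm", "data": {
  "plan": [
    [-1, [-1, 0, 0], [0, 0, 0]],
    [-1, [-1, 0, 0], [0, 0, 0]],
    [-1, [-1, 0, 0], [0, 0, 0]],
    [-1, [-0.8, 0, 0], [0, 0, 0]],
    [-1, [0, 0, 0], [0, 0, 0]]
  ]
}}

```text
time: 15.75
tool_pos: [0.6291, -0.0633, 0.1782]
eef_rot: [-2.134, 2.305, -0.001]
force: [-0.2, -1.2, -0.1]
width: 0.998
gripper_force: 0.0
```

Run:
```python
from h import *
s=readout.state();t=s["tool_pos"];print(t)
p=capture("wrist");save(p,"w5")
for q in [(.6135,-.25)]:
    print("nest1 ring top expected",proj(p,np.array([*q,.060])))
find(p,["ring1_mid"],4);whites(p,.060)
plan([.4368,.144,.19],-4.4)
p=capture("top");find(p,["ring1_mid"],5);whites(p,.051,150)
```

```text
[ 0.62913671 -0.06331584  0.17820789]
nest1 ring top expected [279.23225997 -82.9897414 ]
white [297.2  32.1] [ 246    1   72   82 1090] [ 0.6064 -0.1817  0.06  ]
white [338.   61.3] [ 316    0   40  136 3548] [ 0.5791 -0.1609  0.06  ]
white [383.9  73.4] [ 371    0   27  151 2267] [ 0.5469 -0.1505  0.06  ]
white [403.7  74.7] [ 393    0   22  153 1253] [ 0.5329 -0.1487  0.06  ]
white [488.6  46.4] [ 446    0   97  102 7603] [ 0.4734 -0.1636  0.06  ]
white [176.6 287.1] [ 161  173   31  224 1285] [0.7206 0.0072 0.06  ]
white [230.  303.9] [ 199  233   66  150 7450] [0.6771 0.027  0.06  ]
white [329.8 303.9] [ 298  233   64  155 7559] [0.5909 0.0338 0.06  ]
white [375.8 354.4] [370 319  13  72 385] [0.5502 0.0912 0.06  ]
from [ 0.6289 -0.0654  0.1781] n 6 rows; turn/row [-0. -0. -0.]
1 [-0.81  0.87 -0.05]
2 [-0.81  0.87 -0.05]
3 [-0.81  0.87 -0.05]
4 [-0.81  0.87 -0.05]
5 [-0.81  0.87 -0.05]
6 [-0.81  0.87 -0.05]
ring1_mid 0.66 [ 0.608 -0.243  0.061] [384. 179.]
white [436.8  81.2] [421  68  32  27 332] [ 0.881  -0.4077  0.051 ]
white [215.9  82.4] [170  72  97  21 513] [0.8717 0.1819 0.051 ]
white [535.2 163.1] [525 123  28  82 577] [ 0.6558 -0.6605  0.051 ]
white [552.4 145.6] [543 124  17  46 550] [ 0.705  -0.7175  0.051 ]
white [372.1 191.1] [ 326  158   79   53 1458] [ 0.5796 -0.2158  0.051 ]
white [110.8 183.3] [101 173  21  21 328] [0.6014 0.4405 0.051 ]
white [292.8 185.1] [283 177  20  18 293] [ 0.595 -0.017  0.051]
white [  8.2 211.7] [  0 200  21  25 369] [0.5298 0.7052 0.051 ]
white [113.8 224.9] [ 91 205  37  38 416] [0.4962 0.4261 0.051 ]
white [363.1 249.2] [ 335  231   56   37 1710] [ 0.4345 -0.1876  0.051 ]
white [ 19.6 258.4] [  7 236  30  40 535] [0.4124 0.6628 0.051 ]
```

View pics/w5.png

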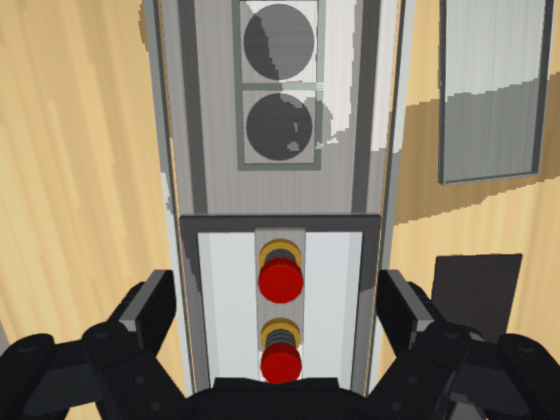

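Emit:
{"op": "step_arm", "data": {
  "plan": [
    [-1, [-0.81, 0.87, -0.05], [0, 0, 0]],
    [-1, [-0.81, 0.87, -0.05], [0, 0, 0]],
    [-1, [-0.81, 0.87, -0.05], [0, 0, 0]],
    [-1, [-0.81, 0.87, -0.05], [0, 0, 0]],
    [-1, [-0.81, 0.87, -0.05], [0, 0, 0]]
  ]
}}

```text
time: 16.58
tool_pos: [0.4675, 0.1101, 0.188]
eef_rot: [-2.128, 2.31, -0.0]
force: [-0.1, 1.3, 0.7]
width: 1.003
gripper_force: 0.0
```

Emit:
{"op": "step_arm", "data": {
  "plan": [
    [-1, [-0.81, 0.87, -0.05], [0, 0, 0]],
    [-1, [0, 0, 0], [0, 0, 0]],
    [-1, [0, 0, 0], [0, 0, 0]]
  ]
}}

```text
time: 16.95
tool_pos: [0.4366, 0.1446, 0.19]
eef_rot: [-2.13, 2.309, -0.001]
force: [0.3, -0.1, 0.9]
width: 1.002
gripper_force: 0.0
```

```bash
cat >> h.py <<'E'
def circ(p,c,r,z,tilt=1.):
    """refine the circle of radius r (m) near world xy c at height z: best mean radial gradient"""
    g=cv2.GaussianBlur(cv2.cvtColor(p["pixels"],cv2.COLOR_RGB2GRAY),(0,0),1).astype(np.float32)
    t=np.linspace(0,2*np.pi,72,endpoint=False);best=[]
    for dx in np.arange(-.012,.0121,.001):
        for dy in np.arange(-.012,.0121,.001):
            q=[]
            for rr in (r-.002,r+.002):
                P=np.array([proj(p,np.array([c[0]+dx+rr*np.cos(a),c[1]+dy+rr*np.sin(a),z])) for a in t],np.float32)
                q.append(cv2.remap(g,P[:,0:1],P[:,1:2],cv2.INTER_LINEAR)[:,0])
            best.append((np.abs(q[0]-q[1]).mean(),c[0]+dx,c[1]+dy))
    best.sort(reverse=True);return [tuple(np.round(b,4)) for b in best[:4]]
E
python3 - <<'E'
from h import *
s=readout.state();t=s["tool_pos"];print(t)
p=capture("wrist")
find(p,["ring1_mid"],4)
for c in [(.4424,.229),(.4369,.144)]: print(circ(p,c,.022,.051))
plan([.4368,.143,.08],-4.4)
E
```

```text
[0.43658805 0.14459268 0.18996146]
[(np.float64(59.6644), np.float64(0.4424), np.float64(0.234)), (np.float64(59.4118), np.float64(0.4434), np.float64(0.234)), (np.float64(58.5007), np.float64(0.4384), np.float64(0.228)), (np.float64(57.8188), np.float64(0.4384), np.float64(0.227))]
[(np.float64(73.2061), np.float64(0.4389), np.float64(0.148)), (np.float64(71.9565), np.float64(0.4379), np.float64(0.148)), (np.float64(71.6208), np.float64(0.4399), np.float64(0.148)), (np.float64(71.2695), np.float64(0.4379), np.float64(0.149))]
from [0.4368 0.1442 0.1896] n 4 rows; turn/row [ 0.    -0.    -0.001]
1 [ 0.01 -0.    0.69]
2 [ 0.01 -0.    0.69]
3 [ 0.01 -0.    0.69]
4 [ 0.01 -0.    0.69]
```

Emit:
{"op": "step_arm", "data": {
  "plan": [
    [-1, [-0.02, 0, 0.9], [0, 0, 0]],
    [-1, [-0.02, 0, 0.9], [0, 0, 0]],
    [-1, [-0.02, 0, 0.9], [0, 0, 0]],
    [-1, [0, 0, 0.9], [0, 0, 0]],
    [-1, [0, 0, 0.8], [0, 0, 0]]
  ]
}}

```text
time: 17.68
tool_pos: [0.4369, 0.1464, 0.0122]
eef_rot: [2.128, -2.31, 0.0]
force: [0.5, 0.3, 0.1]
width: 0.998
gripper_force: 0.0
```

Emit:
{"op": "step_arm", "data": {
  "plan": [
    [-1, [0, 0, 0], [0, 0, 0]],
    [1, [0, 0, 0], [0, 0, 0]],
    [1, [0, 0, 0], [0, 0, 0]],
    [1, [0, 0, 0], [0, 0, 0]],
    [1, [0, 0, 0], [0, 0, 0]]
  ]
}}

```text
time: 18.3
tool_pos: [0.4376, 0.148, 0.0153]
eef_rot: [-2.129, 2.306, -0.002]
force: [0.1, -0.8, 6.8]
width: 0.624
gripper_force: 42.0
```

Emit:
{"op": "step_arm", "data": {
  "plan": [
    [1, [0, 0, -0.5], [0, 0, 0]],
    [1, [0, 0, -1], [0, 0, 0]],
    [1, [0, 0, -1], [0, 0, 0]],
    [1, [0, 0, -1], [0, 0, 0]],
    [1, [0, 0, -1], [0, 0, 0]]
  ]
}}

```text
time: 18.92
tool_pos: [0.4359, 0.1474, 0.1953]
eef_rot: [-2.13, 2.308, 0.001]
force: [0.7, 0.6, -2.5]
width: 0.618
gripper_force: 42.8
```

Run:
```python
from h import *
s=readout.state();t=s["tool_pos"];print(t)
p=capture("wrist")
for dz in (.033,.036,.040): print(dz,[np.round(np.array(b[1:])-t[:2],4) if 0 else (b[0],np.round(np.array(b[1:])-t[:2],4)) for b in circ(p,t[:2],.022,t[2]+dz)[:2]])
plan([.618,-.1805,.15],-4.4)
```

```text
[0.43588144 0.14736679 0.19528526]
0.033 [(np.float64(59.7452), array([-0.003,  0.009])), (np.float64(57.9709), array([-0.002,  0.009]))]
0.036 [(np.float64(59.9319), array([-0.002,  0.006])), (np.float64(57.6773), array([-0.002,  0.005]))]
0.04 [(np.float64(59.4777), array([-0.001,  0.002])), (np.float64(59.4352), array([-0.002,  0.002]))]
from [0.4388 0.1482 0.2012] n 9 rows; turn/row [-0.  0. -0.]
1 [ 0.87 -0.57  0.14]
2 [ 0.87 -0.57  0.14]
3 [ 0.87 -0.57  0.14]
4 [ 0.87 -0.57  0.14]
5 [ 0.87 -0.57  0.14]
6 [ 0.87 -0.57  0.14]
7 [ 0.87 -0.57  0.14]
8 [ 0.87 -0.57  0.14]
9 [ 0.87 -0.57  0.14]
```

Emit:
{"op": "step_arm", "data": {
  "plan": [
    [1, [0.87, -0.57, 0], [0, 0, 0]],
    [1, [0.87, -0.57, 0], [0, 0, 0]],
    [1, [0.87, -0.57, 0], [0, 0, 0]],
    [1, [0.87, -0.57, 0], [0, 0, 0]],
    [1, [0.87, -0.57, 0], [0, 0, 0]]
  ]
}}

```text
time: 19.6
tool_pos: [0.5364, -0.0362, 0.1936]
eef_rot: [-2.13, 2.308, 0.001]
force: [1.0, -0.1, -1.3]
width: 0.619
gripper_force: 43.0
```

Emit:
{"op": "step_arm", "data": {
  "plan": [
    [1, [0.87, -0.57, 0], [0, 0, 0]],
    [1, [0.87, -0.57, 0.1], [0, 0, 0]],
    [1, [0.87, -0.57, 0.5], [0, 0, 0]],
    [1, [0.87, -0.57, 0.5], [0, 0, 0]],
    [1, [0, 0, 0], [0, 0, 0]]
  ]
}}

```text
time: 20.23
tool_pos: [0.6149, -0.183, 0.1462]
eef_rot: [2.125, -2.31, -0.007]
force: [-0.6, 0.3, -2.1]
width: 0.621
gripper_force: 43.0
```

Emit:
{"op": "step_arm", "data": {
  "plan": [
    [1, [0, 0, 0], [0, 0, 0]]
  ]
}}

```text
time: 20.35
tool_pos: [0.6157, -0.181, 0.1496]
eef_rot: [2.13, -2.309, -0.001]
force: [-0.9, 0.6, -2.1]
width: 0.617
gripper_force: 43.0
```

Run:
```python
from h import *
s=readout.state();print(s["tool_pos"])
plan([.618,-.1825,.025],-4.4)
```

```text
[ 0.61574465 -0.18096099  0.14963724]
from [ 0.6157 -0.181   0.1496] n 4 rows; turn/row [ 0.  0. -0.]
1 [ 0.01 -0.02  0.78]
2 [ 0.01 -0.01  0.78]
3 [ 0.01 -0.01  0.78]
4 [ 0.01 -0.01  0.78]
```

Emit:
{"op": "step_arm", "data": {
  "plan": [
    [1, [0.01, -0.02, 0.78], [0, 0, 0]],
    [1, [0.01, -0.01, 0.78], [0, 0, 0]],
    [1, [0.01, -0.01, 0.78], [0, 0, 0]],
    [1, [0.01, -0.01, 0.75], [0, 0, 0]],
    [1, [0, 0, 0], [0, 0, 0]]
  ]
}}

```text
time: 20.98
tool_pos: [0.6172, -0.1817, 0.0258]
eef_rot: [2.132, -2.306, -0.002]
force: [-1.6, 0.1, -2.6]
width: 0.62
gripper_force: 44.9
```

Emit:
{"op": "step_arm", "data": {
  "plan": [
    [1, [0, 0, 0], [0, 0, 0]],
    [0.1, [0, 0, 0], [0, 0, 0]],
    [-0.3, [0, 0, 0], [0, 0, 0]],
    [-0.6, [0, 0, 0], [0, 0, 0]]
  ]
}}

```text
time: 21.48
tool_pos: [0.6183, -0.183, 0.0269]
eef_rot: [-2.13, 2.308, -0.002]
force: [0.3, -0.2, 0.0]
width: 0.799
gripper_force: 0.0
```

Emit:
{"op": "step_arm", "data": {
  "plan": [
    [-0.9, [0, 0, -0.9], [0, 0, 0]],
    [-1, [0, 0, -0.9], [0, 0, 0]],
    [-1, [0, 0, -0.9], [0, 0, 0]],
    [-1, [0, 0, -0.9], [0, 0, 0]],
    [-1, [-0.8, 0.7, -0.2], [0, 0, 0]]
  ]
}}

```text
time: 22.1
tool_pos: [0.5944, -0.1501, 0.1808]
eef_rot: [-2.126, 2.309, -0.007]
force: [-0.2, -0.4, -0.7]
width: 1.0
gripper_force: 0.0
```

Run:
```python
from h import *
s=readout.state();print(s["tool_pos"])
plan([.4415,.2325,.19],-4.4)
```

```text
[ 0.59436809 -0.15005945  0.18083078]
from [ 0.5944 -0.1501  0.1808] n 11 rows; turn/row [-0. -0. -0.]
1 [-0.84  0.42 -0.02]
2 [-0.84  0.42 -0.02]
3 [-0.84  0.42 -0.02]
4 [-0.84  0.42 -0.02]
5 [-0.84  0.42 -0.02]
6 [-0.84  0.42 -0.02]
7 [-0.84  0.42 -0.02]
8 [-0.84  0.41 -0.02]
9 [-0.84  0.41 -0.02]
10 [-0.84  0.41 -0.02]
11 [-0.84  0.41 -0.02]
```

Emit:
{"op": "step_arm", "data": {
  "plan": [
    [-1, [-0.84, 0.42, -0.02], [0, 0, 0]],
    [-1, [-0.84, 0.42, -0.02], [0, 0, 0]],
    [-1, [-0.84, 0.42, -0.02], [0, 0, 0]],
    [-1, [-0.84, 0.42, -0.02], [0, 0, 0]],
    [-1, [-0.84, 0.42, -0.02], [0, 0, 0]]
  ]
}}

```text
time: 22.72
tool_pos: [0.5217, 0.0264, 0.1827]
eef_rot: [-2.13, 2.308, -0.001]
force: [1.1, 0.1, 0.5]
width: 1.001
gripper_force: 0.0
```

Emit:
{"op": "step_arm", "data": {
  "plan": [
    [-1, [-0.84, 0.42, -0.02], [0, 0, 0]],
    [-1, [-0.84, 0.42, -0.02], [0, 0, 0]],
    [-1, [-0.84, 0.42, -0.02], [0, 0, 0]],
    [-1, [-0.84, 0.42, -0.02], [0, 0, 0]],
    [-1, [0, 0, 0], [0, 0, 0]]
  ]
}}

```text
time: 23.35
tool_pos: [0.4654, 0.1666, 0.1859]
eef_rot: [-2.133, 2.304, -0.0]
force: [1.1, -0.0, 0.8]
width: 0.998
gripper_force: 0.0
```

Emit:
{"op": "step_arm", "data": {
  "plan": [
    [-1, [0, 0, 0], [0, 0, 0]],
    [-1, [0, 0, 0], [0, 0, 0]]
  ]
}}

```text
time: 23.6
tool_pos: [0.4662, 0.1641, 0.1853]
eef_rot: [-2.13, 2.31, -0.0]
force: [1.2, -0.6, 0.4]
width: 0.998
gripper_force: 0.0
```

Run:
```python
from h import *
s=readout.state();t=s["tool_pos"];print(t)
p=capture("wrist");find(p,["ring1_mid","spacer1"],3)
print(circ(p,(.4415,.2325),.022,.051));save(p,"w6")
plan([.4415,.2325,.05],-4.4)
p=capture("scene");find(p,["ring1_mid"],5)
```

```text
[0.46616132 0.16408875 0.18534206]
ring1_mid 0.56 [0.443 0.227 0.052] [309. 262.]
spacer1 0.61 [0.445 0.229 0.05 ] [307. 263.]
[(np.float64(52.8107), np.float64(0.4475), np.float64(0.2275)), (np.float64(52.4557), np.float64(0.4425), np.float64(0.2345)), (np.float64(51.8322), np.float64(0.4475), np.float64(0.2285)), (np.float64(51.7481), np.float64(0.4435), np.float64(0.2345))]
from [0.4661 0.1642 0.1853] n 4 rows; turn/row [ 0.    -0.    -0.001]
1 [-0.41  0.19  0.85]
2 [-0.41  0.19  0.85]
3 [-0.41  0.19  0.85]
4 [-0.41  0.19  0.85]
ring1_mid 0.77 [ 0.623 -0.248  0.055] [181. 282.]
```

View pics/w6.png

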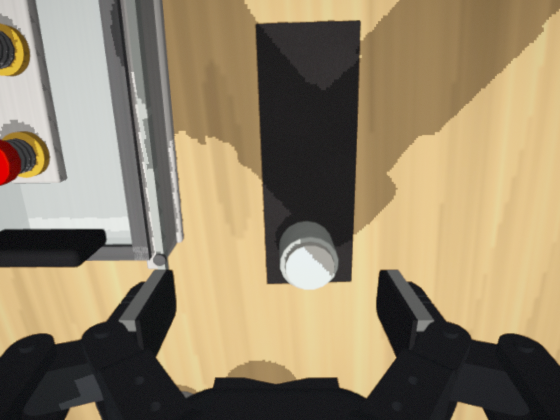

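Emit:
{"op": "step_arm", "data": {
  "plan": [
    [-1, [-0.41, 0.19, 0.85], [0, 0, 0]],
    [-1, [-0.41, 0.19, 0.85], [0, 0, 0]],
    [-1, [-0.41, 0.19, 0.85], [0, 0, 0]],
    [-1, [-0.41, 0.19, 0.5], [0, 0, 0]],
    [-1, [0, 0, 0], [0, 0, 0]]
  ]
}}

```text
time: 24.48
tool_pos: [0.4398, 0.2324, 0.0619]
eef_rot: [2.13, -2.305, 0.0]
force: [-0.6, 0.4, 0.9]
width: 0.999
gripper_force: 0.0
```

Emit:
{"op": "step_arm", "data": {
  "plan": [
    [-1, [0, 0, 0.6], [0, 0, 0]],
    [-1, [0, 0, 0.7], [0, 0, 0]],
    [-1, [0, 0, 0], [0, 0, 0]],
    [1, [0, 0, 0], [0, 0, 0]],
    [1, [0, 0, 0], [0, 0, 0]]
  ]
}}

```text
time: 25.1
tool_pos: [0.4419, 0.2333, 0.013]
eef_rot: [-2.129, 2.306, -0.001]
force: [-3.8, -2.2, 11.6]
width: 0.617
gripper_force: 41.1
```

Emit:
{"op": "step_arm", "data": {
  "plan": [
    [1, [0, 0, 0], [0, 0, 0]],
    [1, [0, 0, 0], [0, 0, 0]],
    [1, [0, 0, -0.6], [0, 0, 0]],
    [1, [0, 0, -1], [0, 0, 0]],
    [1, [0, 0, -1], [0, 0, 0]]
  ]
}}

```text
time: 25.72
tool_pos: [0.4404, 0.2323, 0.1165]
eef_rot: [2.13, -2.308, -0.001]
force: [0.9, 0.0, -3.1]
width: 0.62
gripper_force: 43.0
```

Emit:
{"op": "step_arm", "data": {
  "plan": [
    [1, [0, 0, -1], [0, 0, 0]],
    [1, [0, 0, -1], [0, 0, 0]],
    [1, [0, 0, 0], [0, 0, 0]],
    [1, [0, 0, 0], [0, 0, 0]]
  ]
}}

```text
time: 26.22
tool_pos: [0.4401, 0.2324, 0.1945]
eef_rot: [2.13, -2.308, -0.002]
force: [0.3, -0.1, -3.2]
width: 0.621
gripper_force: 43.4
```

Run:
```python
from h import *
s=readout.state();t=s["tool_pos"];print(t,s["width"])
plan([.623,-.115,.19],-4.4)
```

```text
[0.4400575  0.23235203 0.19453831] 0.6205341029640415
from [0.4401 0.2324 0.1945] n 10 rows; turn/row [ 0. -0. -0.]
1 [ 0.83 -0.53  0.01]
2 [ 0.83 -0.53  0.01]
3 [ 0.83 -0.52  0.01]
4 [ 0.83 -0.52  0.01]
5 [ 0.83 -0.52  0.01]
6 [ 0.83 -0.52  0.01]
7 [ 0.83 -0.52  0.01]
8 [ 0.83 -0.52  0.01]
9 [ 0.83 -0.52  0.01]
10 [ 0.83 -0.52  0.01]
```

Emit:
{"op": "step_arm", "data": {
  "plan": [
    [1, [0.83, -0.53, 0], [0, 0, 0]],
    [1, [0.83, -0.53, 0], [0, 0, 0]],
    [1, [0.83, -0.52, 0], [0, 0, 0]],
    [1, [0.83, -0.52, 0], [0, 0, 0]],
    [1, [0.83, -0.52, 0], [0, 0, 0]]
  ]
}}

```text
time: 26.85
tool_pos: [0.5315, 0.0574, 0.1934]
eef_rot: [2.129, -2.306, -0.003]
force: [-0.2, 0.6, -3.0]
width: 0.616
gripper_force: 43.2
```

Emit:
{"op": "step_arm", "data": {
  "plan": [
    [1, [0.83, -0.52, 0], [0, 0, 0]],
    [1, [0.83, -0.52, 0], [0, 0, 0]],
    [1, [0.83, -0.52, 0], [0, 0, 0]],
    [1, [0.83, -0.52, 0], [0, 0, 0]],
    [1, [0.83, -0.52, 0], [0, 0, 0]]
  ]
}}

```text
time: 27.48
tool_pos: [0.622, -0.116, 0.193]
eef_rot: [2.129, -2.307, -0.005]
force: [-0.3, 0.5, -2.4]
width: 0.621
gripper_force: 43.2
```

Emit:
{"op": "step_arm", "data": {
  "plan": [
    [1, [0, 0, 0.4], [0, 0, 0]],
    [1, [0, 0, 0.4], [0, 0, 0]],
    [1, [0, 0, 0], [0, 0, 0]]
  ]
}}

```text
time: 27.85
tool_pos: [0.6206, -0.1141, 0.1605]
eef_rot: [2.129, -2.305, -0.006]
force: [-0.2, 0.3, -2.6]
width: 0.619
gripper_force: 43.2
```

Run:
```python
from h import *
s=readout.state();print(s["tool_pos"])
plan([.623,-.115,.025],-4.4)
p=capture("wrist");save(p,"w7");find(p,["ring1_mid"],4)
```

```text
[ 0.6206314  -0.11407745  0.16052265]
from [ 0.6206 -0.1141  0.1605] n 4 rows; turn/row [ 0.001  0.    -0.   ]
1 [ 0.   -0.02  0.85]
2 [ 0.   -0.02  0.85]
3 [ 0.   -0.02  0.85]
4 [ 0.   -0.02  0.85]
ring1_mid 0.92 [ 0.619 -0.235  0.059] [264.  26.]
```

View pics/w7.png

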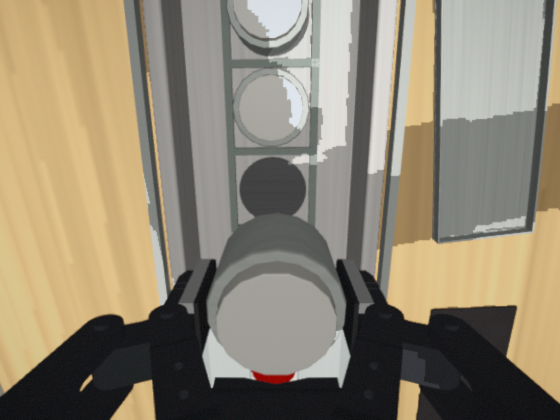

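Emit:
{"op": "step_arm", "data": {
  "plan": [
    [1, [0, -0.02, 0.85], [0, 0, 0]],
    [1, [0, -0.02, 0.85], [0, 0, 0]],
    [1, [0, -0.01, 0.85], [0, 0, 0]],
    [1, [0, 0, 0.82], [0, 0, 0]],
    [1, [0, 0, 0], [0, 0, 0]]
  ]
}}

```text
time: 28.58
tool_pos: [0.6227, -0.1146, 0.0267]
eef_rot: [2.129, -2.305, -0.005]
force: [1.0, 0.2, -3.0]
width: 0.618
gripper_force: 43.2
```

Emit:
{"op": "step_arm", "data": {
  "plan": [
    [1, [0, 0, 0], [0, 0, 0]],
    [0.1, [0, 0, 0], [0, 0, 0]],
    [-0.3, [0, 0, 0], [0, 0, 0]],
    [-0.6, [0, 0, 0], [0, 0, 0]]
  ]
}}

```text
time: 29.08
tool_pos: [0.6252, -0.1153, 0.0297]
eef_rot: [-2.13, 2.307, -0.003]
force: [0.3, 0.4, 0.4]
width: 0.798
gripper_force: 0.0
```

Emit:
{"op": "step_arm", "data": {
  "plan": [
    [-0.6, [0, 0, -0.9], [0, 0, 0]],
    [-0.6, [0, 0, -0.9], [0, 0, 0]],
    [-0.3, [0, 0, -0.9], [0, 0, 0]],
    [0, [0, 0, -0.9], [0, 0, 0]],
    [0, [0, 0, 0], [0, 0, 0]]
  ]
}}

```text
time: 29.7
tool_pos: [0.6264, -0.1156, 0.1769]
eef_rot: [-2.127, 2.304, -0.01]
force: [0.6, 0.2, -1.0]
width: 0.5
gripper_force: 0.0
```

Run:
```python
from h import *
s=readout.state();print(s["tool_pos"],s["qpos"])
N2=np.array([.618,-.1825]);yd=np.array([.0765,.997]);h=N2+.360*yd;print(h)
a=plan([*h,.18],85.6)
for n in("top",):
    p=capture(n);find(p,["ring1_mid","guard_handle"],5)
```

```text
[ 0.62642474 -0.11558644  0.17690642] [ 0.06316095  0.44106606  0.23939142  0.00139871 -1.36119267 -0.14321472]
[0.64554 0.17642]
from [ 0.6264 -0.1156  0.1769] n 10 rows; turn/row [-0.     0.     0.078]
1 [-0.73  0.01 -0.01]
2 [-0.72  0.12 -0.01]
3 [-0.69  0.24 -0.01]
4 [-0.65  0.34 -0.01]
5 [-0.59  0.44 -0.01]
6 [-0.51  0.52 -0.01]
7 [-0.42  0.6  -0.01]
8 [-0.32  0.66 -0.01]
9 [-0.22  0.7  -0.01]
10 [-0.11  0.72 -0.01]
ring1_mid 0.68 [ 0.611 -0.245  0.06 ] [384. 178.]
ring1_mid 0.68 [ 0.47  -0.386  0.052] [441. 234.]
ring1_mid 0.61 [ 0.608 -0.243  0.06 ] [383. 179.]
guard_handle 0.67 [0.639 0.174 0.078] [215. 165.]
```

Emit:
{"op": "step_arm", "data": {
  "plan": [
    [0, [-0.73, 0.01, 0], [0, 0, 0.078]],
    [0, [-0.72, 0.12, 0], [0, 0, 0.078]],
    [0, [-0.69, 0.24, 0], [0, 0, 0.078]],
    [0, [-0.65, 0.34, 0], [0, 0, 0.078]],
    [0, [-0.59, 0.44, 0], [0, 0, 0.078]]
  ]
}}

```text
time: 30.48
tool_pos: [0.6332, 0.0318, 0.171]
eef_rot: [1.085, -2.946, -0.001]
force: [0.3, 0.7, -0.2]
width: 0.498
gripper_force: 0.0
```

Emit:
{"op": "step_arm", "data": {
  "plan": [
    [0, [-0.51, 0.52, 0], [0, 0, 0.078]],
    [0, [-0.42, 0.6, 0], [0, 0, 0.078]],
    [0, [-0.32, 0.66, 0], [0, 0, 0.078]],
    [0, [-0.22, 0.7, 0], [0, 0, 0.078]],
    [0, [-0.11, 0.72, 0], [0, 0, 0.078]]
  ]
}}

```text
time: 31.1
tool_pos: [0.6421, 0.1777, 0.171]
eef_rot: [-0.117, -3.137, 0.002]
force: [0.9, 1.2, -0.3]
width: 0.502
gripper_force: 0.0
```

Emit:
{"op": "step_arm", "data": {
  "plan": [
    [0, [0, 0, 0], [0, 0, 0]],
    [0, [0, 0, 0], [0, 0, 0]]
  ]
}}

```text
time: 31.35
tool_pos: [0.6423, 0.1765, 0.1715]
eef_rot: [-0.106, -3.138, 0.002]
force: [0.8, -0.3, -0.3]
width: 0.502
gripper_force: 0.0
```

Run:
```python
from h import *
s=readout.state();print(s["tool_pos"],s["eef_rot"])
plan([.6445,.177,.091],85.6)
```

```text
[0.64226086 0.1764985  0.17146924] [-1.06253529e-01 -3.13814429e+00  1.65040753e-03]
from [0.6423 0.1765 0.1715] n 3 rows; turn/row [-0.    -0.     0.002]
1 [-0.02  0.01  0.67]
2 [-0.02  0.01  0.67]
3 [-0.02  0.01  0.67]
```

Emit:
{"op": "step_arm", "data": {
  "plan": [
    [0, [-0.02, 0.01, 0.67], [0, 0, 0]],
    [0, [-0.02, 0, 0.67], [0, 0, 0]],
    [0, [0, 0, 0.65], [0, 0, 0]],
    [0, [0, 0, 0], [0, 0, 0]],
    [1, [0, 0, 0], [0, 0, 0]]
  ],
  "grip_force": 30
}}

```text
time: 31.98
tool_pos: [0.645, 0.1767, 0.0942]
eef_rot: [0.109, 3.138, 0.0]
force: [-0.1, -0.1, -0.1]
width: 0.303
gripper_force: 0.0
```

Emit:
{"op": "step_arm", "data": {
  "plan": [
    [1, [0, 0, 0], [0, 0, 0]],
    [1, [0, 0, 0], [0, 0, 0]],
    [1, [0, 0, 0], [0, 0, 0]],
    [1, [0, -0.3, 0], [0, 0, 0]],
    [1, [0, -0.55, 0], [0, 0, 0]]
  ]
}}

```text
time: 32.6
tool_pos: [0.6429, 0.1452, 0.0947]
eef_rot: [0.106, 3.136, 0.005]
force: [-0.2, 3.1, 5.5]
width: 0.156
gripper_force: 31.9
```

Emit:
{"op": "step_arm", "data": {
  "plan": [
    [1, [0, -0.55, 0], [0, 0, 0]],
    [1, [0, -0.55, 0], [0, 0, 0]],
    [1, [0, -0.55, 0], [0, 0, 0]],
    [1, [0, -0.55, 0], [0, 0, 0]],
    [1, [0, -0.55, 0], [0, 0, 0]]
  ]
}}

```text
time: 33.22
tool_pos: [0.635, 0.0341, 0.0947]
eef_rot: [0.107, 3.137, 0.003]
force: [-1.0, 2.8, 7.9]
width: 0.157
gripper_force: 32.0
```

Emit:
{"op": "step_arm", "data": {
  "plan": [
    [1, [0, -0.55, 0], [0, 0, 0]],
    [1, [0, -0.55, 0], [0, 0, 0]],
    [1, [0, -0.45, 0], [0, 0, 0]],
    [1, [0, -0.2, 0], [0, 0, 0]],
    [1, [0, 0, 0], [0, 0, 0]]
  ]
}}

```text
time: 33.85
tool_pos: [0.6299, -0.0373, 0.0947]
eef_rot: [0.109, 3.138, -0.001]
force: [-2.8, -2.6, 7.2]
width: 0.155
gripper_force: 32.0
```

Emit:
{"op": "step_arm", "data": {
  "plan": [
    [1, [0, 0, 0], [0, 0, 0]],
    [1, [0, 0, 0], [0, 0, 0]]
  ]
}}

```text
time: 34.1
tool_pos: [0.6299, -0.037, 0.0947]
eef_rot: [0.108, 3.138, -0.002]
force: [-2.1, -2.4, 6.7]
width: 0.158
gripper_force: 32.0
```

Emit:
{"op": "step_arm", "data": {
  "plan": [
    [1, [0, -0.1, 0], [0, 0, 0]],
    [1, [0, -0.1, 0], [0, 0, 0]],
    [1, [0, -0.08, 0], [0, 0, 0]],
    [1, [0, 0, 0], [0, 0, 0]],
    [1, [0, 0, 0], [0, 0, 0]]
  ]
}}

```text
time: 34.72
tool_pos: [0.6292, -0.0472, 0.0947]
eef_rot: [0.108, 3.138, 0.001]
force: [-3.7, 1.1, 7.5]
width: 0.157
gripper_force: 32.1
```

Run:
```python
from h import *
s=readout.state();print(s["tool_pos"],s["force"])
```

```text
[ 0.62921625 -0.04718082  0.09465546] [-3.67813328  1.11566353  7.48489939]
```

Emit:
{"op": "step_arm", "data": {
  "plan": [
    [1, [0, -0.06, 0], [0, 0, 0]],
    [1, [0, -0.03, 0], [0, 0, 0]],
    [1, [0, 0, 0], [0, 0, 0]],
    [1, [0, 0, 0], [0, 0, 0]]
  ]
}}

```text
time: 35.22
tool_pos: [0.6292, -0.0475, 0.0947]
eef_rot: [0.107, 3.137, 0.008]
force: [-4.1, 11.7, 10.2]
width: 0.159
gripper_force: 32.4
```

Emit:
{"op": "step_arm", "data": {
  "plan": [
    [0, [0, 0, 0], [0, 0, 0]],
    [0, [0, 0, 0], [0, 0, 0]],
    [0, [0, 0, -0.9], [0, 0, 0]],
    [0, [0, 0, -0.9], [0, 0, 0]],
    [0, [0, 0, -0.9], [0, 0, 0]]
  ]
}}

```text
time: 35.85
tool_pos: [0.6282, -0.0515, 0.2016]
eef_rot: [-0.109, -3.139, 0.001]
force: [-0.6, -0.1, 0.4]
width: 0.498
gripper_force: 0.0
```

Run:
```python
from h import *
s=readout.state();print(s["tool_pos"])
def caps(n,z=.124):
    p=capture(n);h=cv2.cvtColor(p["pixels"],cv2.COLOR_RGB2HSV).astype(int)
    m=((h[...,0]<6)|(h[...,0]>174))&(h[...,1]>180)&(h[...,2]>110)
    k,l,st,c=cv2.connectedComponentsWithStats(m.astype(np.uint8))
    for i in range(1,k):
        if st[i,4]>30 and c[i][0]<500: print(n,st[i,4],c[i],np.round(ray(p,c[i],z),4))
caps("scene");caps("top");caps("wrist")
a=plan([.55,-.20,.24],85.6)
a=plan([.472,-.388,.20],91.7,s=a)
```

```text
[ 0.62820219 -0.0515443   0.20160362]
scene 38 [  2.52631579 244.63157895] [ 0.4343 -0.6603  0.124 ]
scene 100 [201.91 261.87] [ 0.6196 -0.1834  0.124 ]
scene 107 [172.4953271 267.4953271] [ 0.6143 -0.2517  0.124 ]
top 45 [27.64444444 90.68888889] [0.8212 0.6391 0.124 ]
top 45 [22.95555556 95.31111111] [0.8093 0.6499 0.124 ]
top 90 [363.91111111 169.08888889] [ 0.6168 -0.1796  0.124 ]
top 102 [392.40196078 171.06862745] [ 0.6122 -0.2469  0.124 ]
wrist 1295 [184.12972973 207.22471042] [ 0.6223 -0.1141  0.124 ]
wrist 1284 [ 86.23520249 207.34423676] [ 0.6177 -0.1813  0.124 ]
wrist 309 [  4.5566343  210.36893204] [ 0.6158 -0.2397  0.124 ]
from [ 0.6295 -0.0514  0.203 ] n 5 rows; turn/row [0.    0.    0.001]
1 [ 0.34 -0.77 -0.19]
2 [ 0.34 -0.77 -0.19]
3 [ 0.34 -0.77 -0.19]
4 [ 0.34 -0.77 -0.19]
5 [ 0.34 -0.77 -0.19]
from [ 0.55 -0.2   0.24] n 6 rows; turn/row [ 0.     0.    -0.009]
1 [ 0.26 -0.81  0.17]
2 [ 0.28 -0.8   0.17]
3 [ 0.29 -0.8   0.17]
4 [ 0.31 -0.79  0.17]
5 [ 0.32 -0.79  0.17]
6 [ 0.33 -0.78  0.17]
```

Emit:
{"op": "step_arm", "data": {
  "plan": [
    [0, [0.34, -0.77, -0.19], [0, 0, 0]],
    [0, [0.34, -0.77, -0.19], [0, 0, 0]],
    [0, [0.34, -0.77, -0.19], [0, 0, 0]],
    [0, [0.34, -0.77, -0.19], [0, 0, 0]],
    [0, [0.34, -0.77, -0.19], [0, 0, 0]]
  ]
}}

```text
time: 36.62
tool_pos: [0.5488, -0.2009, 0.2376]
eef_rot: [-0.109, -3.137, -0.001]
force: [-0.2, 0.2, 0.2]
width: 0.5
gripper_force: 0.0
```

Emit:
{"op": "step_arm", "data": {
  "plan": [
    [0, [0.26, -0.81, 0.17], [0, 0, -0.009]],
    [0, [0.28, -0.8, 0.17], [0, 0, -0.009]],
    [0, [0.29, -0.8, 0.17], [0, 0, -0.009]],
    [0, [0.31, -0.79, 0.17], [0, 0, -0.009]],
    [0, [0.32, -0.79, 0.17], [0, 0, -0.009]]
  ]
}}

```text
time: 37.25
tool_pos: [0.4851, -0.3584, 0.2031]
eef_rot: [0.033, -3.139, -0.002]
force: [-0.0, 0.4, -0.4]
width: 0.499
gripper_force: 0.0
```

Emit:
{"op": "step_arm", "data": {
  "plan": [
    [0, [0.33, -0.78, 0.17], [0, 0, -0.009]],
    [0, [0, 0, 0], [0, 0, 0]],
    [0, [0, 0, 0], [0, 0, 0]]
  ]
}}

```text
time: 37.62
tool_pos: [0.4734, -0.3888, 0.1972]
eef_rot: [0.06, -3.14, -0.001]
force: [1.3, -0.6, 0.0]
width: 0.501
gripper_force: 0.0
```

Run:
```python
from h import *
s=readout.state();print(s["tool_pos"],s["eef_rot"])
p=capture("wrist");im=p["pixels"].copy();
h=cv2.cvtColor(im,cv2.COLOR_RGB2HSV).astype(int)
m=(h[...,0]>24)&(h[...,0]<34)&(h[...,1]>190)&(h[...,2]>60)
k,l,st,c=cv2.connectedComponentsWithStats(m.astype(np.uint8))
for i in range(1,k):
    if st[i,4]>100: print(st[i],c[i],np.round(ray(p,c[i],.086),4))
for q in [(.534,-.388,.086),(.472,-.390,.057),(.334,-.394,.057),(.5,-.389,.057)]: print(proj(p,np.array(q)))
save(p,"w8")
```

```text
[ 0.47344344 -0.38881472  0.19715859] [ 5.98767940e-02 -3.13972093e+00 -1.48661969e-03]
[ 247  239   50   56 2217] [271.8714479  266.40820929] [ 0.5285 -0.3905  0.086 ]
[274.69869855 272.55107641]
[275.05549071 189.6615236 ]
[276.51553044   6.2839801 ]
[275.02519459 221.08325651]
```

View pics/w8.png

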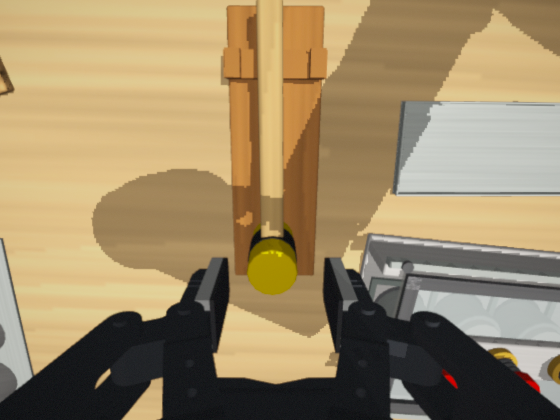

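Emit:
{"op": "step_arm", "data": {
  "plan": [
    [0, [0.08, -0.1, 0.8], [0, 0, 0]],
    [0, [0, 0, 0.85], [0, 0, 0]],
    [0, [0, 0, 0.85], [0, 0, 0]],
    [0, [0, 0, 0.85], [0, 0, 0]],
    [0, [0, 0, 0.85], [0, 0, 0]]
  ],
  "grip_force": 100
}}

```text
time: 38.3
tool_pos: [0.4714, -0.3923, 0.0293]
eef_rot: [-0.063, 3.14, -0.0]
force: [0.7, -0.6, -0.0]
width: 0.5
gripper_force: 0.0
```

Emit:
{"op": "step_arm", "data": {
  "plan": [
    [0, [0, 0, 0], [0, 0, 0]],
    [0, [0, 0, 0], [0, 0, 0]],
    [1, [0, 0, 0], [0, 0, 0]],
    [1, [0, 0, 0], [0, 0, 0]],
    [1, [0, 0, 0], [0, 0, 0]]
  ]
}}

```text
time: 38.92
tool_pos: [0.4718, -0.3936, 0.0322]
eef_rot: [-0.062, 3.138, -0.003]
force: [-1.0, 3.0, 6.0]
width: 0.215
gripper_force: 98.8
```

Emit:
{"op": "step_arm", "data": {
  "plan": [
    [1, [0, 0, 0], [0, 0, 0]],
    [1, [0, 0, 0], [0, 0, 0]],
    [1, [0, 0, 0], [0, 0, 0]]
  ]
}}

```text
time: 39.3
tool_pos: [0.4718, -0.3936, 0.0322]
eef_rot: [-0.062, 3.138, -0.003]
force: [-0.6, 1.6, 6.6]
width: 0.211
gripper_force: 98.8
```

Run:
```python
from h import *
s=readout.state();print(s["tool_pos"],s["eef_rot"],s["width"],s["force"])
```

```text
[ 0.47178311 -0.39361942  0.03219005] [-6.16889679e-02  3.13812699e+00 -2.69378543e-03] 0.21098906035449655 [-0.55022538  1.55872335  6.63395271]
```

Emit:
{"op": "step_arm", "data": {
  "plan": [
    [1, [0, 0, -0.3], [0, 0, 0]],
    [1, [0, 0, -0.8], [0, 0, 0]],
    [1, [0, 0, -1], [0, 0, 0]],
    [1, [0, 0, -1], [0, 0, 0]],
    [1, [0, 0, -1], [0, 0, 0]]
  ]
}}

```text
time: 39.92
tool_pos: [0.47, -0.3928, 0.1953]
eef_rot: [0.06, -3.14, -0.002]
force: [1.3, -0.7, -3.6]
width: 0.212
gripper_force: 97.9
```

Emit:
{"op": "step_arm", "data": {
  "plan": [
    [1, [0, 0, -0.6], [0, 0, 0]],
    [1, [0, 0, 0], [0, 0, 0]],
    [1, [0, 0, 0], [0, 0, 0]]
  ]
}}

```text
time: 40.3
tool_pos: [0.4699, -0.3925, 0.2162]
eef_rot: [0.061, -3.139, -0.004]
force: [0.5, -0.3, -5.1]
width: 0.21
gripper_force: 98.2
```

Run:
```python
from h import *
s=readout.state();print(s["tool_pos"],s["eef_rot"],s["width"],s["force"])
p=capture("wrist");h=cv2.cvtColor(p["pixels"],cv2.COLOR_RGB2HSV).astype(int)
m=(h[...,0]>24)&(h[...,0]<34)&(h[...,1]>190)&(h[...,2]>60)
k,l,st,c=cv2.connectedComponentsWithStats(m.astype(np.uint8))
for i in range(1,k):
    if st[i,4]>100: print(st[i],c[i],np.round(ray(p,c[i],s["tool_pos"][2]+.054),4))
plan([.5525,-.252,.195],92.25)
```

```text
[ 0.46994816 -0.39245451  0.21624268] [ 0.06052293 -3.13860062 -0.0038004 ] 0.21001777226890614 [ 0.4577648  -0.29572433 -5.08238962]
from [ 0.4698 -0.3925  0.216 ] n 4 rows; turn/row [ 0. -0. -0.]
1 [-0.55  0.86  0.13]
2 [-0.55  0.86  0.13]
3 [-0.55  0.86  0.13]
4 [-0.55  0.86  0.13]
```

Emit:
{"op": "step_arm", "data": {
  "plan": [
    [1, [-0.55, 0.86, 0], [0, 0, 0]],
    [1, [-0.55, 0.86, 0], [0, 0, 0]],
    [1, [-0.55, 0.86, 0.2], [0, 0, 0]],
    [1, [-0.55, 0.86, 0.32], [0, 0, 0]],
    [1, [0, 0, 0], [0, 0, 0]]
  ]
}}

```text
time: 40.98
tool_pos: [0.5531, -0.2492, 0.1939]
eef_rot: [0.066, -3.136, -0.004]
force: [-0.1, -0.8, -4.0]
width: 0.212
gripper_force: 98.5
```

Emit:
{"op": "step_arm", "data": {
  "plan": [
    [1, [0, 0, 0], [0, 0, 0]]
  ]
}}

```text
time: 41.1
tool_pos: [0.5528, -0.2523, 0.1962]
eef_rot: [0.062, -3.139, -0.0]
force: [-0.4, -0.2, -3.8]
width: 0.212
gripper_force: 98.5
```

Run:
```python
from h import *
s=readout.state();print(s["tool_pos"],s["eef_rot"])
for n in ("top","scene","wrist"):
    p=capture(n);h=cv2.cvtColor(p["pixels"],cv2.COLOR_RGB2HSV).astype(int)
    m=(h[...,0]>24)&(h[...,0]<34)&(h[...,1]>190)&(h[...,2]>50)
    k,l,st,c=cv2.connectedComponentsWithStats(m.astype(np.uint8))
    for i in range(1,k):
        if st[i,4]>60: print(n,st[i],c[i],np.round(ray(p,c[i],s["tool_pos"][2]+.054),4))
    im=p["pixels"]
    if n=="scene": cv2.imwrite("pics/s3.png",cv2.cvtColor(cv2.resize(im[150:350,80:360],None,fx=2.5,fy=2.5),cv2.COLOR_RGB2BGR))
plan([.5525,-.252,.195],92.25)
```

```text
[ 0.55277554 -0.25228202  0.19624972] [ 6.15597903e-02 -3.13873309e+00 -3.04580960e-04]
from [ 0.5529 -0.2531  0.1973] n 1 rows; turn/row [-0.    -0.    -0.001]
1 [0.01 0.03 0.06]
```

View pics/s3.png

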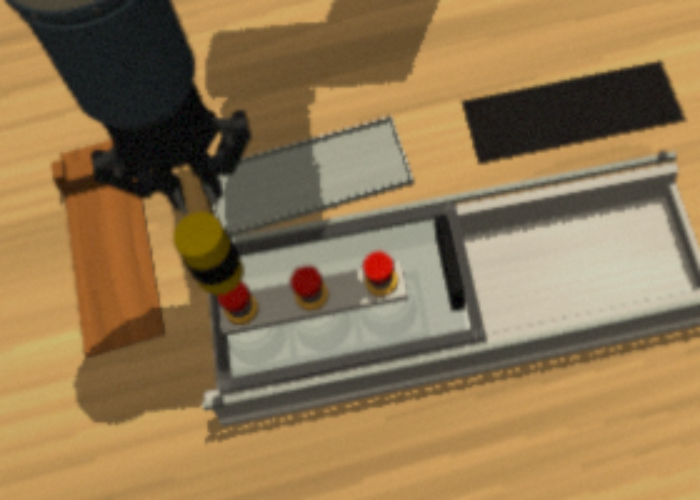

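Run:
```python
from h import *
p=capture("scene");print(proj(p,np.array([.613,-.2495,.25])),ray(p,(161.2,246.8),.25),ray(p,(161.2,246.8),.24))
```

```text
[159.2086947  241.65859295] [ 0.6258141  -0.24721561  0.25      ] [ 0.62008604 -0.2489766   0.24      ]
```

Emit:
{"op": "step_arm", "data": {
  "plan": [
    [1, [0, 0, 0.7], [0, 0, 0]],
    [1, [0, 0, 0.8], [0, 0, 0]],
    [1, [0, 0, 0], [0, 0, 0]]
  ]
}}

```text
time: 41.68
tool_pos: [0.5525, -0.2529, 0.137]
eef_rot: [0.06, -3.14, 0.0]
force: [-2.7, 0.2, -0.2]
width: 0.217
gripper_force: 99.9
```

Run:
```python
from h import *
s=readout.state();print(s["tool_pos"],s["eef_rot"],s["force"],s["torque"])
p=capture("scene")
cv2.imwrite("pics/s4.png",cv2.cvtColor(cv2.resize(p["pixels"][210:310,120:260],None,fx=5,fy=5,interpolation=cv2.INTER_CUBIC),cv2.COLOR_RGB2BGR))
```

```text
[ 0.55254054 -0.25286536  0.13700121] [ 5.97414551e-02 -3.13956186e+00  3.04283831e-06] [-2.72893947  0.16668392 -0.20318672] [0.43599692 0.89480045 0.06071561]
```

Emit:
{"op": "step_arm", "data": {
  "plan": [
    [1, [0, 0, 0.12], [0, 0, 0]],
    [1, [0, 0, 0], [0, 0, 0]],
    [1, [0, 0, 0], [0, 0, 0]]
  ]
}}

```text
time: 42.1
tool_pos: [0.5535, -0.2531, 0.1344]
eef_rot: [-0.061, 3.139, -0.003]
force: [-4.0, -0.6, 6.1]
width: 0.213
gripper_force: 100.7
```

Emit:
{"op": "step_arm", "data": {
  "plan": [
    [1, [0, 0, 0.08], [0, 0, 0]],
    [1, [0, 0, 0], [0, 0, 0]],
    [1, [0, 0, 0], [0, 0, 0]]
  ]
}}

```text
time: 42.48
tool_pos: [0.5533, -0.2533, 0.1339]
eef_rot: [-0.062, 3.138, -0.005]
force: [-11.3, 3.4, 17.8]
width: 0.212
gripper_force: 102.7
```

Emit:
{"op": "step_arm", "data": {
  "plan": [
    [1, [0, 0, 0.08], [0, 0, 0]],
    [1, [0, 0, 0], [0, 0, 0]],
    [1, [0, 0, 0], [0, 0, 0]]
  ]
}}

```text
time: 42.85
tool_pos: [0.5531, -0.2536, 0.1333]
eef_rot: [-0.063, 3.137, -0.007]
force: [-17.5, 6.3, 31.1]
width: 0.21
gripper_force: 104.6
```

Emit:
{"op": "step_arm", "data": {
  "plan": [
    [1, [0, 0, -0.9], [0, 0, 0]],
    [1, [0, 0, -0.9], [0, 0, 0]],
    [1, [0, 0, 0], [0, 0, 0]],
    [1, [0, 0, 0], [0, 0, 0]]
  ]
}}

```text
time: 43.35
tool_pos: [0.5528, -0.2516, 0.1963]
eef_rot: [0.061, -3.139, -0.003]
force: [-0.4, 0.5, -5.1]
width: 0.214
gripper_force: 99.6
```

Run:
```python
from h import *
s=readout.state();print(s["tool_pos"],s["force"],s["eef_rot"])
a=plan([.5575,-.1845,.197],92.25)
plan([.562,-.117,.197],92.25,s=a)
p=capture("wrist");save(p,"w9")
```

```text
[ 0.55283671 -0.25159553  0.19631083] [-0.39690127  0.52784181 -5.14979016] [ 6.06924754e-02 -3.13910248e+00 -2.99103864e-03]
from [ 0.5528 -0.2516  0.1963] n 2 rows; turn/row [ 0. -0. -0.]
1 [-0.09  0.84 -0.01]
2 [-0.09  0.84 -0.01]
from [ 0.5575 -0.1845  0.197 ] n 2 rows; turn/row [0. 0. 0.]
1 [-0.09  0.84  0.  ]
2 [-0.09  0.84  0.  ]
```

Emit:
{"op": "step_arm", "data": {
  "plan": [
    [1, [-0.09, 0.84, 0], [0, 0, 0]],
    [1, [-0.09, 0.84, 0], [0, 0, 0]],
    [1, [0, 0, 0], [0, 0, 0]],
    [1, [0, 0, 0], [0, 0, 0]]
  ]
}}

```text
time: 43.9
tool_pos: [0.5574, -0.1849, 0.1969]
eef_rot: [0.061, -3.139, -0.0]
force: [-0.4, 0.6, -3.8]
width: 0.214
gripper_force: 99.4
```

Emit:
{"op": "step_arm", "data": {
  "plan": [
    [1, [0, 0, 0.8], [0, 0, 0]],
    [1, [0, 0, 0.8], [0, 0, 0]],
    [1, [0, 0, 0], [0, 0, 0]]
  ]
}}

```text
time: 44.28
tool_pos: [0.5571, -0.1859, 0.1331]
eef_rot: [0.059, -3.139, 0.001]
force: [-2.8, -0.3, -0.2]
width: 0.215
gripper_force: 102.5
```

Emit:
{"op": "step_arm", "data": {
  "plan": [
    [1, [0, 0, 0.06], [0, 0, 0]],
    [1, [0, 0, 0], [0, 0, 0]],
    [1, [0, 0, 0], [0, 0, 0]]
  ]
}}

```text
time: 44.65
tool_pos: [0.5579, -0.1853, 0.1321]
eef_rot: [-0.06, 3.141, -0.001]
force: [-2.0, -1.8, 0.4]
width: 0.211
gripper_force: 102.6
```

Emit:
{"op": "step_arm", "data": {
  "plan": [
    [1, [0, 0, 0.08], [0, 0, 0]],
    [1, [0, 0, 0], [0, 0, 0]],
    [1, [0, 0, 0], [0, 0, 0]]
  ]
}}

```text
time: 45.02
tool_pos: [0.558, -0.1854, 0.1309]
eef_rot: [-0.062, 3.139, -0.002]
force: [-7.7, -0.2, 9.0]
width: 0.212
gripper_force: 104.2
```

Emit:
{"op": "step_arm", "data": {
  "plan": [
    [1, [0, 0, 0.06], [0, 0, 0]],
    [1, [0, 0, 0], [0, 0, 0]],
    [1, [0, 0, 0], [0, 0, 0]]
  ]
}}

```text
time: 45.4
tool_pos: [0.5579, -0.1856, 0.1305]
eef_rot: [-0.063, 3.138, -0.004]
force: [-13.5, 2.7, 21.0]
width: 0.214
gripper_force: 105.8
```

Cap 2 is on its stop. Up, then cap 3.

Emit:
{"op": "step_arm", "data": {
  "plan": [
    [1, [0, 0, -0.9], [0, 0, 0]],
    [1, [0, 0, -0.9], [0, 0, 0]],
    [1, [-0.09, 0.84, 0], [0, 0, 0]],
    [1, [-0.09, 0.84, 0], [0, 0, 0]],
    [1, [0, 0, 0], [0, 0, 0]]
  ]
}}

```text
time: 46.02
tool_pos: [0.5628, -0.1148, 0.1973]
eef_rot: [-0.066, 3.141, 0.003]
force: [-0.2, 1.0, -4.9]
width: 0.218
gripper_force: 102.0
```

Emit:
{"op": "step_arm", "data": {
  "plan": [
    [1, [0, 0, 0], [0, 0, 0]],
    [1, [0, 0, 0.85], [0, 0, 0]],
    [1, [0, 0, 0.88], [0, 0, 0]],
    [1, [0, 0, 0], [0, 0, 0]]
  ]
}}

```text
time: 46.52
tool_pos: [0.563, -0.1184, 0.1286]
eef_rot: [-0.06, 3.14, -0.001]
force: [0.0, -0.0, 0.3]
width: 0.216
gripper_force: 106.1
```

Emit:
{"op": "step_arm", "data": {
  "plan": [
    [1, [0, 0, 0.06], [0, 0, 0]],
    [1, [0, 0, 0], [0, 0, 0]],
    [1, [0, 0, 0], [0, 0, 0]]
  ]
}}

```text
time: 46.9
tool_pos: [0.5629, -0.1179, 0.1273]
eef_rot: [-0.06, 3.14, -0.001]
force: [-0.1, -2.1, 0.4]
width: 0.217
gripper_force: 106.0
```

Emit:
{"op": "step_arm", "data": {
  "plan": [
    [1, [0, 0, 0.08], [0, 0, 0]],
    [1, [0, 0, 0], [0, 0, 0]],
    [1, [0, 0, 0], [0, 0, 0]]
  ]
}}

```text
time: 47.28
tool_pos: [0.5628, -0.118, 0.1258]
eef_rot: [-0.062, 3.139, -0.002]
force: [-5.4, -1.6, 10.7]
width: 0.211
gripper_force: 107.9
```

Emit:
{"op": "step_arm", "data": {
  "plan": [
    [1, [0, 0, 0.06], [0, 0, 0]],
    [1, [0, 0, 0], [0, 0, 0]],
    [1, [0, 0, 0], [0, 0, 0]]
  ]
}}

```text
time: 47.65
tool_pos: [0.5628, -0.1181, 0.1253]
eef_rot: [-0.063, 3.137, -0.003]
force: [-11.6, 0.1, 20.7]
width: 0.214
gripper_force: 109.5
```

Run:
```python
from h import *
s=readout.state();print(s["tool_pos"],s["force"])
```

```text
[ 0.56275484 -0.1181447   0.12528874] [-11.58049401   0.08413618  20.73466566]
```

Emit:
{"op": "step_arm", "data": {
  "plan": [
    [1, [0, 0, -0.9], [0, 0, 0]],
    [1, [0, 0, -1], [0, 0, 0]],
    [1, [0, 0, -0.2], [0, 0, 0]],
    [1, [0, 0, 0], [0, 0, 0]]
  ]
}}

```text
time: 48.15
tool_pos: [0.5619, -0.1168, 0.2036]
eef_rot: [0.061, -3.139, -0.002]
force: [0.5, 0.6, -5.2]
width: 0.214
gripper_force: 105.6
```

Run:
```python
from h import *
s=readout.state();print(s["tool_pos"],s["force"])
plan([.4718,-.3936,.20],92.25)
```

```text
[ 0.56192281 -0.11676304  0.20364842] [ 0.53955209  0.63618567 -5.1963104 ]
from [ 0.5619 -0.1168  0.2036] n 8 rows; turn/row [ 0. -0. -0.]
1 [ 0.31 -0.85  0.01]
2 [ 0.32 -0.85  0.01]
3 [ 0.32 -0.85  0.01]
4 [ 0.32 -0.85  0.01]
5 [ 0.32 -0.85  0.01]
6 [ 0.32 -0.85  0.01]
7 [ 0.32 -0.85  0.01]
8 [ 0.32 -0.85  0.01]
```

Emit:
{"op": "step_arm", "data": {
  "plan": [
    [1, [0.31, -0.85, 0.01], [0, 0, 0]],
    [1, [0.32, -0.85, 0.01], [0, 0, 0]],
    [1, [0.32, -0.85, 0.01], [0, 0, 0]],
    [1, [0.32, -0.85, 0.01], [0, 0, 0]],
    [1, [0.32, -0.85, 0.01], [0, 0, 0]]
  ]
}}

```text
time: 48.78
tool_pos: [0.504, -0.29, 0.2]
eef_rot: [0.061, -3.137, -0.004]
force: [0.9, 0.1, -4.0]
width: 0.214
gripper_force: 105.4
```

Emit:
{"op": "step_arm", "data": {
  "plan": [
    [1, [0.32, -0.85, 0.01], [0, 0, 0]],
    [1, [0.32, -0.85, 0.01], [0, 0, 0]],
    [1, [0.32, -0.85, 0.01], [0, 0, 0]],
    [1, [0, 0, 0], [0, 0, 0]],
    [1, [0, 0, 0], [0, 0, 0]]
  ]
}}

```text
time: 49.4
tool_pos: [0.4706, -0.3923, 0.1996]
eef_rot: [0.06, -3.138, -0.004]
force: [0.2, 0.7, -3.8]
width: 0.212
gripper_force: 105.4
```

Run:
```python
from h import *
s=readout.state();print(s["tool_pos"],s["force"],s["torque"])
plan([.4718,-.3936,.055],92.25)
p=capture("wrist");save(p,"w10")
```

```text
[ 0.47056474 -0.39234852  0.19958213] [ 0.2298364   0.7091513  -3.81133794] [0.01277044 0.15025941 0.06277028]
from [ 0.4706 -0.3923  0.1996] n 5 rows; turn/row [ 0. -0. -0.]
1 [-0.01 -0.01  0.72]
2 [-0.01 -0.01  0.72]
3 [-0.01 -0.01  0.72]
4 [-0.01 -0.01  0.72]
5 [-0.01 -0.01  0.72]
```

View pics/w10.png

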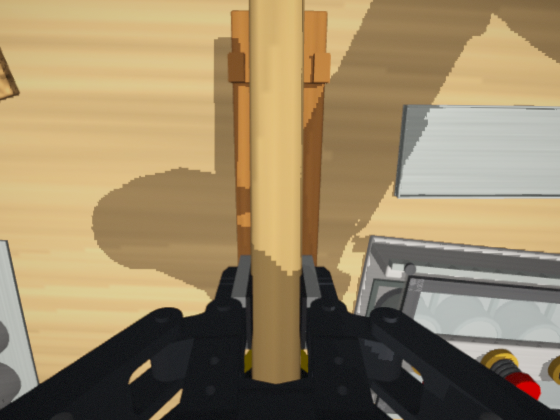

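Emit:
{"op": "step_arm", "data": {
  "plan": [
    [1, [-0.02, -0.02, 0.72], [0, 0, 0]],
    [1, [-0.01, -0.01, 0.72], [0, 0, 0]],
    [1, [0, 0, 0.72], [0, 0, 0]],
    [1, [0, 0, 0.72], [0, 0, 0]],
    [1, [0, 0, 0.6], [0, 0, 0]]
  ]
}}

```text
time: 50.08
tool_pos: [0.4724, -0.3929, 0.0609]
eef_rot: [0.063, -3.14, -0.002]
force: [-0.2, -0.6, -3.1]
width: 0.215
gripper_force: 105.6
```

Emit:
{"op": "step_arm", "data": {
  "plan": [
    [1, [0, 0, 0.2], [0, 0, 0]],
    [1, [0, 0, 0.1], [0, 0, 0]],
    [1, [0, 0, 0], [0, 0, 0]]
  ]
}}

```text
time: 50.45
tool_pos: [0.4729, -0.3944, 0.0512]
eef_rot: [-0.062, 3.14, -0.001]
force: [0.3, 1.2, -3.4]
width: 0.215
gripper_force: 105.3
```

Emit:
{"op": "step_arm", "data": {
  "plan": [
    [1, [0, 0, 0.15], [0, 0, 0]],
    [1, [0, 0, 0], [0, 0, 0]]
  ]
}}

```text
time: 50.7
tool_pos: [0.4739, -0.3953, 0.0464]
eef_rot: [-0.062, 3.138, -0.005]
force: [2.5, 0.5, 3.0]
width: 0.214
gripper_force: 106.5
```

Emit:
{"op": "step_arm", "data": {
  "plan": [
    [1, [0, 0, 0.05], [0, 0, 0]],
    [1, [0, 0, 0.08], [0, 0, 0]],
    [1, [0, 0, 0], [0, 0, 0]]
  ],
  "grip_force": 20
}}

```text
time: 51.08
tool_pos: [0.4726, -0.3946, 0.0393]
eef_rot: [-0.061, 3.141, -0.001]
force: [3.3, -0.9, 3.1]
width: 0.212
gripper_force: 106.0
```

Emit:
{"op": "step_arm", "data": {
  "plan": [
    [1, [0, 0, 0.08], [0, 0, 0]],
    [1, [0, 0, 0.06], [0, 0, 0]],
    [1, [0, 0, 0], [0, 0, 0]]
  ]
}}

```text
time: 51.45
tool_pos: [0.4718, -0.394, 0.0329]
eef_rot: [0.061, -3.14, -0.002]
force: [3.4, -0.7, 0.6]
width: 0.219
gripper_force: 105.7
```

Run:
```python
from h import *
s=readout.state();print(s["tool_pos"],s["force"],s["gripper_force"],s["width"])
```

```text
[ 0.47175349 -0.39398094  0.03285993] [ 3.4333849  -0.66466361  0.63017643] 105.72255492210388 0.2186319948363985
```

Emit:
{"op": "step_arm", "data": {
  "plan": [
    [1, [0, 0, 0.04], [0, 0, 0]],
    [1, [0, 0, 0], [0, 0, 0]],
    [0.4, [0, 0, 0], [0, 0, 0]],
    [0.2, [0, 0, 0], [0, 0, 0]],
    [0, [0, 0, 0], [0, 0, 0]]
  ]
}}

```text
time: 52.08
tool_pos: [0.4721, -0.3943, 0.0318]
eef_rot: [0.06, -3.141, -0.001]
force: [0.7, 0.4, 0.5]
width: 0.5
gripper_force: 0.0
```

Emit:
{"op": "step_arm", "data": {
  "plan": [
    [0, [0, 0, 0], [0, 0, 0]],
    [0, [0, 0, -0.5], [0, 0, 0]],
    [0, [0, 0, -1], [0, 0, 0]],
    [0, [0, 0, -1], [0, 0, 0]],
    [0, [0, 0, -1], [0, 0, 0]]
  ]
}}

```text
time: 52.7
tool_pos: [0.4722, -0.3942, 0.1734]
eef_rot: [-0.061, 3.141, 0.0]
force: [0.3, 0.6, -0.1]
width: 0.498
gripper_force: 0.0
```

Emit:
{"op": "step_arm", "data": {
  "plan": [
    [0, [0, 0, -0.8], [0, 0, 0]],
    [0, [0, 0, 0], [0, 0, 0]],
    [0, [0, 0, 0], [0, 0, 0]]
  ]
}}

```text
time: 53.08
tool_pos: [0.4721, -0.394, 0.2033]
eef_rot: [0.061, -3.14, -0.002]
force: [-0.2, 0.4, -0.4]
width: 0.499
gripper_force: 0.0
```

Run:
```python
from h import *
s=readout.state();print(s["tool_pos"],s["width"])
p=capture("wrist");im=p["pixels"]
h=cv2.cvtColor(im,cv2.COLOR_RGB2HSV).astype(int)
m=(h[...,0]>24)&(h[...,0]<34)&(h[...,1]>190)&(h[...,2]>60)
k,l,st,c=cv2.connectedComponentsWithStats(m.astype(np.uint8))
for i in range(1,k):
    if st[i,4]>100: print(st[i],c[i],np.round(ray(p,c[i],.086),4))
plan([.629,-.047,.19],85.6)
```

```text
[ 0.47210343 -0.3939598   0.20327332] 0.4992433862904929
[ 252  236   48   55 2123] [275.59915214 263.57041922] [ 0.5277 -0.3925  0.086 ]
from [ 0.4719 -0.3939  0.2028] n 10 rows; turn/row [ 0.    -0.     0.006]
1 [-0.43  0.85  0.03]
2 [-0.42  0.86  0.03]
3 [-0.41  0.86  0.03]
4 [-0.4   0.87  0.03]
5 [-0.39  0.87  0.03]
6 [-0.38  0.87  0.03]
7 [-0.37  0.88  0.03]
8 [-0.36  0.88  0.03]
9 [-0.35  0.89  0.03]
10 [-0.34  0.89  0.03]
```

Emit:
{"op": "step_arm", "data": {
  "plan": [
    [0, [-0.43, 0.85, 0.03], [0, 0, 0.006]],
    [0, [-0.42, 0.86, 0.03], [0, 0, 0.006]],
    [0, [-0.41, 0.86, 0.03], [0, 0, 0.006]],
    [0, [-0.4, 0.87, 0.03], [0, 0, 0.006]],
    [0, [-0.39, 0.87, 0.03], [0, 0, 0.006]]
  ],
  "grip_force": 30
}}

```text
time: 53.75
tool_pos: [0.5516, -0.2194, 0.1967]
eef_rot: [-0.034, -3.139, -0.001]
force: [0.7, 0.1, -0.6]
width: 0.502
gripper_force: 0.0
```

Emit:
{"op": "step_arm", "data": {
  "plan": [
    [0, [-0.38, 0.87, 0.03], [0, 0, 0.006]],
    [0, [-0.37, 0.88, 0.03], [0, 0, 0.006]],
    [0, [-0.36, 0.88, 0.03], [0, 0, 0.006]],
    [0, [-0.35, 0.89, 0.03], [0, 0, 0.006]],
    [0, [-0.34, 0.89, 0.03], [0, 0, 0.006]]
  ]
}}

```text
time: 54.38
tool_pos: [0.6315, -0.0466, 0.1906]
eef_rot: [-0.128, -3.136, 0.001]
force: [0.4, -0.8, -0.1]
width: 0.5
gripper_force: 0.0
```

Emit:
{"op": "step_arm", "data": {
  "plan": [
    [0, [0, 0, 0], [0, 0, 0]],
    [0, [0, 0, 0], [0, 0, 0]]
  ]
}}

```text
time: 54.62
tool_pos: [0.6312, -0.0479, 0.1911]
eef_rot: [-0.127, -3.137, 0.001]
force: [0.4, -0.6, 0.0]
width: 0.498
gripper_force: 0.0
```

Run:
```python
from h import *
plan([.6285,-.047,.0925],85.6,3)
```

```text
from [ 0.6312 -0.0479  0.1911] n 3 rows; turn/row [-0.    -0.    -0.001]
1 [0.02 0.01 0.82]
2 [0.02 0.01 0.82]
3 [0.02 0.01 0.82]
```

Emit:
{"op": "step_arm", "data": {
  "plan": [
    [0, [0.02, 0.01, 0.82], [0, 0, 0]],
    [0, [0.02, 0.01, 0.82], [0, 0, 0]],
    [0, [0.02, 0.01, 0.82], [0, 0, 0]],
    [0, [0, 0, 0], [0, 0, 0]],
    [1, [0, 0, 0], [0, 0, 0]]
  ]
}}

```text
time: 55.25
tool_pos: [0.6301, -0.0471, 0.0953]
eef_rot: [0.128, 3.137, -0.001]
force: [0.1, -0.6, 1.2]
width: 0.301
gripper_force: 0.0
```

Emit:
{"op": "step_arm", "data": {
  "plan": [
    [1, [0, 0, 0], [0, 0, 0]],
    [1, [0, 0, 0], [0, 0, 0]],
    [1, [0, 0, 0], [0, 0, 0]],
    [1, [0, 0.3, 0], [0, 0, 0]],
    [1, [0, 0.55, 0], [0, 0, 0]]
  ]
}}

```text
time: 55.88
tool_pos: [0.6329, -0.0137, 0.0959]
eef_rot: [0.128, 3.136, -0.003]
force: [-2.2, -2.2, 7.0]
width: 0.156
gripper_force: 31.4
```

Emit:
{"op": "step_arm", "data": {
  "plan": [
    [1, [0, 0.55, 0], [0, 0, 0]],
    [1, [0, 0.55, 0], [0, 0, 0]],
    [1, [0, 0.55, 0], [0, 0, 0]],
    [1, [0, 0.55, 0], [0, 0, 0]],
    [1, [0, 0.55, 0], [0, 0, 0]]
  ]
}}

```text
time: 56.5
tool_pos: [0.6408, 0.0971, 0.0959]
eef_rot: [0.127, 3.139, -0.002]
force: [-6.2, -3.0, 8.6]
width: 0.157
gripper_force: 31.5
```

Emit:
{"op": "step_arm", "data": {
  "plan": [
    [1, [0, 0.55, 0], [0, 0, 0]],
    [1, [0, 0.55, 0], [0, 0, 0]],
    [1, [0, 0.4, 0], [0, 0, 0]],
    [1, [0, 0.2, 0], [0, 0, 0]],
    [1, [0, 0, 0], [0, 0, 0]]
  ]
}}

```text
time: 57.12
tool_pos: [0.6457, 0.1665, 0.0958]
eef_rot: [-0.125, -3.139, -0.002]
force: [-8.3, 2.2, 10.4]
width: 0.156
gripper_force: 31.5
```

Emit:
{"op": "step_arm", "data": {
  "plan": [
    [1, [0, 0.1, 0], [0, 0, 0]],
    [1, [0, 0, 0], [0, 0, 0]],
    [1, [0, 0, 0], [0, 0, 0]]
  ]
}}

```text
time: 57.5
tool_pos: [0.6459, 0.1694, 0.0958]
eef_rot: [-0.126, -3.139, -0.001]
force: [-8.5, 0.6, 10.1]
width: 0.155
gripper_force: 31.6
```

Emit:
{"op": "step_arm", "data": {
  "plan": [
    [1, [0, 0.1, 0], [0, 0, 0]],
    [1, [0, 0, 0], [0, 0, 0]],
    [0, [0, 0, 0], [0, 0, 0]],
    [0, [0, 0, 0], [0, 0, 0]],
    [0, [0, 0, -0.9], [0, 0, 0]]
  ]
}}

```text
time: 58.12
tool_pos: [0.6453, 0.1724, 0.1263]
eef_rot: [-0.128, -3.132, 0.004]
force: [1.4, -0.5, -0.1]
width: 0.502
gripper_force: 0.0
```

Emit:
{"op": "step_arm", "data": {
  "plan": [
    [0, [0, 0, -0.9], [0, 0, 0]],
    [0, [0, 0, -0.9], [0, 0, 0]],
    [0, [0, 0, 0], [0, 0, 0]]
  ]
}}

```text
time: 58.5
tool_pos: [0.6491, 0.1734, 0.2054]
eef_rot: [0.127, 3.132, 0.004]
force: [0.1, 0.8, -0.9]
width: 0.498
gripper_force: 0.0
```

Run:
```python
from h import *
s=readout.state();print(s["tool_pos"],s["qpos"])
a=plan([.622,-.08,.20],-4.4)
for n in ("top","scene"):
    p=capture(n);find(p,["ring1_mid","spacer1"],4)
```

```text
[0.64905257 0.17336775 0.20539688] [ 4.93484638e-01  5.05263521e-01  4.14049453e-01  1.03211573e-03
 -1.47254151e+00 -2.14572649e+00]
from [0.6491 0.1734 0.2054] n 10 rows; turn/row [0.    0.    0.078]
1 [ 0.02 -0.64  0.01]
2 [-0.08 -0.63  0.01]
3 [-0.18 -0.61  0.01]
4 [-0.27 -0.58  0.01]
5 [-0.36 -0.53  0.01]
6 [-0.44 -0.46  0.01]
7 [-0.5  -0.39  0.01]
8 [-0.56 -0.31  0.01]
9 [-0.6  -0.21  0.01]
10 [-0.63 -0.12  0.01]
ring1_mid 0.57 [ 0.609 -0.242  0.055] [382. 179.]
spacer1 0.76 [ 0.617 -0.181  0.057] [358. 176.]
spacer1 0.73 [ 0.619 -0.244  0.048] [382. 176.]
spacer1 0.73 [ 0.625 -0.111  0.053] [330. 173.]
spacer1 0.33 [ 0.627 -0.024  0.124] [297. 165.]
ring1_mid 0.8 [ 0.621 -0.247  0.051] [182. 281.]
ring1_mid 0.55 [ 0.633 -0.114  0.054] [235. 271.]
spacer1 0.73 [ 0.617 -0.186  0.049] [206. 274.]
spacer1 0.63 [ 0.625 -0.117  0.054] [233. 269.]
spacer1 0.53 [ 0.616 -0.244  0.051] [183. 279.]
```

Run:
```python
from h import *
s=readout.state();R=Ro.from_rotvec(s["eef_rot"]);p=s["tool_pos"];d=np.array([.622,-.08,.20])-p
y=R.as_matrix()[:,1];print("yaw y",np.degrees(np.arctan2(y[1],y[0])))
rv=np.array([0,0,-1.0])*np.radians(180-4.4-np.degrees(np.arctan2(y[1],y[0])));n=10;print(rv/n/2)
for i in range(n): print(np.round((R*Ro.from_rotvec(rv*i/n)).inv().apply(d/n)/.04,2))
```

```text
yaw y 85.34380392620636
[ 0.          0.         -0.07876339]
[ 0.01 -0.63  0.  ]
[ 0.11 -0.63  0.  ]
[ 0.21 -0.6   0.  ]
[ 0.3  -0.56  0.  ]
[ 0.38 -0.51  0.  ]
[ 0.46 -0.44  0.  ]
[ 0.52 -0.36  0.  ]
[ 0.57 -0.28  0.  ]
[ 0.61 -0.18  0.  ]
[ 0.63 -0.09  0.  ]
```

Emit:
{"op": "step_arm", "data": {
  "plan": [
    [0, [0.01, -0.63, 0], [0, 0, -0.079]],
    [0, [0.11, -0.63, 0], [0, 0, -0.079]],
    [0, [0.21, -0.6, 0], [0, 0, -0.079]],
    [0, [0.3, -0.56, 0], [0, 0, -0.079]],
    [0, [0.38, -0.51, 0], [0, 0, -0.079]]
  ],
  "grip_force": 40
}}

```text
time: 59.42
tool_pos: [0.6346, 0.0456, 0.2009]
eef_rot: [1.097, -2.942, -0.0]
force: [0.1, 0.2, -0.4]
width: 0.502
gripper_force: 0.0
```

Emit:
{"op": "step_arm", "data": {
  "plan": [
    [-0.4, [0.46, -0.44, 0], [0, 0, -0.079]],
    [-0.7, [0.52, -0.36, 0], [0, 0, -0.079]],
    [-1, [0.57, -0.28, 0], [0, 0, -0.079]],
    [-1, [0.61, -0.18, 0], [0, 0, -0.079]],
    [-1, [0.63, -0.09, 0], [0, 0, -0.079]]
  ]
}}

```text
time: 60.05
tool_pos: [0.6225, -0.0808, 0.2009]
eef_rot: [2.145, -2.294, -0.001]
force: [-0.2, -0.0, -0.8]
width: 0.999
gripper_force: 0.0
```

Emit:
{"op": "step_arm", "data": {
  "plan": [
    [-1, [0, 0, 0], [0, 0, 0]],
    [-1, [0, 0, 0], [0, 0, 0]]
  ]
}}

```text
time: 60.3
tool_pos: [0.6228, -0.0797, 0.2011]
eef_rot: [2.138, -2.301, -0.001]
force: [-0.3, 0.8, 1.3]
width: 0.998
gripper_force: 0.0
```

Run:
```python
from h import *
s=readout.state();print(s["tool_pos"],s["qpos"][5])
p=capture("wrist");find(p,["ring1_mid","spacer1","tray_in"],4)
plan([.623,-.115,.06],-4.4)
g=cv2.cvtColor(p["pixels"],cv2.COLOR_RGB2GRAY)
for c in [(.623,-.115),(.618,-.1825)]: print(circ(p,c,.027,.052)[:2])
```

```text
[ 0.62278962 -0.07972406  0.20114341] -0.19468975857045642
ring1_mid 0.6 [ 0.619 -0.223  0.046] [268.   8.]
spacer1 0.97 [ 0.621 -0.181  0.05 ] [269.  66.]
spacer1 0.93 [ 0.629 -0.118  0.049] [266. 146.]
tray_in 0.93 [ 0.429 -0.144  0.   ] [475.  97.]
tray_in 0.66 [0.633 0.008 0.071] [273. 291.]
from [ 0.623  -0.0793  0.2015] n 4 rows; turn/row [0.    0.    0.001]
1 [ 0.22 -0.02  0.88]
2 [ 0.22 -0.02  0.88]
3 [ 0.22 -0.02  0.88]
4 [ 0.22 -0.02  0.88]
[(np.float64(34.61), np.float64(0.624), np.float64(-0.118)), (np.float64(33.8265), np.float64(0.624), np.float64(-0.119))]
[(np.float64(36.9274), np.float64(0.612), np.float64(-0.1855)), (np.float64(35.9565), np.float64(0.613), np.float64(-0.1855))]
```

Emit:
{"op": "step_arm", "data": {
  "plan": [
    [-1, [0.22, 0, 0.88], [0, 0, 0]],
    [-1, [0.22, 0, 0.88], [0, 0, 0]],
    [-1, [0.22, 0, 0.88], [0, 0, 0]],
    [-1, [0.23, 0, 0.86], [0, 0, 0]],
    [-1, [0, 0, 0.4], [0, 0, 0]]
  ]
}}

```text
time: 61.12
tool_pos: [0.6192, -0.1155, 0.0436]
eef_rot: [2.138, -2.299, -0.004]
force: [0.5, -0.2, 0.1]
width: 0.997
gripper_force: 0.0
```

Emit:
{"op": "step_arm", "data": {
  "plan": [
    [-1, [0, 0, 0.45], [0, 0, 0]],
    [-1, [0, 0, 0], [0, 0, 0]],
    [1, [0, 0, 0], [0, 0, 0]],
    [1, [0, 0, 0], [0, 0, 0]],
    [1, [0, 0, 0], [0, 0, 0]]
  ]
}}

```text
time: 61.75
tool_pos: [0.6224, -0.1155, 0.03]
eef_rot: [-2.139, 2.297, -0.006]
force: [1.6, 1.3, 6.0]
width: 0.616
gripper_force: 42.7
```

Emit:
{"op": "step_arm", "data": {
  "plan": [
    [1, [0, 0, 0], [0, 0, 0]],
    [1, [0, 0, -0.5], [0, 0, 0]],
    [1, [0, 0, -1], [0, 0, 0]],
    [1, [0, 0, -1], [0, 0, 0]],
    [1, [0, 0, -1], [0, 0, 0]]
  ]
}}

```text
time: 62.38
tool_pos: [0.6194, -0.1153, 0.1683]
eef_rot: [2.139, -2.299, -0.003]
force: [2.0, 0.6, -3.3]
width: 0.616
gripper_force: 42.8
```

Emit:
{"op": "step_arm", "data": {
  "plan": [
    [1, [0, 0, 0], [0, 0, 0]],
    [1, [0, 0, 0], [0, 0, 0]]
  ]
}}

```text
time: 62.62
tool_pos: [0.6193, -0.1151, 0.1663]
eef_rot: [2.139, -2.3, -0.004]
force: [0.2, 0.3, -3.6]
width: 0.617
gripper_force: 43.1
```

Run:
```python
from h import *
s=readout.state();print(s["tool_pos"],s["width"],s["force"])
c=np.array([.4345,-.161]);t=np.array([-.045,.999])
for k in (-.066,0,.066): print(c+k*t)
a=plan([*(c+.066*t),.13],-4.4)
plan([*(c+.066*t),.018],-4.4,s=a)
```

```text
[ 0.61933525 -0.11512103  0.16632163] 0.6171279799972297 [ 0.17825279  0.30208775 -3.56811307]
[ 0.43747  -0.226934]
[ 0.4345 -0.161 ]
[ 0.43153  -0.095066]
from [ 0.6193 -0.1151  0.1663] n 6 rows; turn/row [0. 0. 0.]
1 [-0.03  0.79  0.15]
2 [-0.03  0.79  0.15]
3 [-0.03  0.79  0.15]
4 [-0.02  0.79  0.15]
5 [-0.02  0.79  0.15]
6 [-0.02  0.79  0.15]
from [ 0.4315 -0.0951  0.13  ] n 4 rows; turn/row [0. 0. 0.]
1 [0.  0.  0.7]
2 [0.  0.  0.7]
3 [0.  0.  0.7]
4 [0.  0.  0.7]
```

Emit:
{"op": "step_arm", "data": {
  "plan": [
    [1, [-0.03, 0.79, 0], [0, 0, 0]],
    [1, [-0.03, 0.79, 0], [0, 0, 0]],
    [1, [-0.03, 0.79, 0], [0, 0, 0]],
    [1, [-0.02, 0.79, 0.2], [0, 0, 0]],
    [1, [-0.02, 0.79, 0.3], [0, 0, 0]]
  ]
}}

```text
time: 63.25
tool_pos: [0.4609, -0.0988, 0.1459]
eef_rot: [2.138, -2.299, -0.003]
force: [-0.4, 1.0, -2.4]
width: 0.619
gripper_force: 43.0
```

Emit:
{"op": "step_arm", "data": {
  "plan": [
    [1, [-0.02, 0.79, 0.4], [0, 0, 0]],
    [1, [0, 0, 0.7], [0, 0, 0]],
    [1, [0, 0, 0.7], [0, 0, 0]],
    [1, [0, 0, 0.7], [0, 0, 0]],
    [1, [0, 0, 0], [0, 0, 0]]
  ]
}}

```text
time: 63.88
tool_pos: [0.4284, -0.0961, 0.0449]
eef_rot: [2.135, -2.296, -0.008]
force: [0.1, -0.3, -2.0]
width: 0.614
gripper_force: 43.1
```

Emit:
{"op": "step_arm", "data": {
  "plan": [
    [1, [0, 0, 0], [0, 0, 0]]
  ]
}}

```text
time: 64.0
tool_pos: [0.4318, -0.096, 0.048]
eef_rot: [2.14, -2.299, 0.0]
force: [-0.1, -0.7, -2.4]
width: 0.615
gripper_force: 43.1
```

Run:
```python
from h import *
s=readout.state();print(s["tool_pos"],s["force"])
```

```text
[ 0.43178618 -0.09602783  0.04804788] [-0.0916998  -0.74502203 -2.38889067]
```

Emit:
{"op": "step_arm", "data": {
  "plan": [
    [1, [0, 0, 0.4], [0, 0, 0]],
    [1, [0, 0, 0.25], [0, 0, 0]],
    [1, [0, 0, 0], [0, 0, 0]],
    [1, [0, 0, 0], [0, 0, 0]]
  ]
}}

```text
time: 64.5
tool_pos: [0.4322, -0.0959, 0.0223]
eef_rot: [-2.14, 2.299, -0.001]
force: [-0.7, -0.7, -2.5]
width: 0.612
gripper_force: 43.3
```

Emit:
{"op": "step_arm", "data": {
  "plan": [
    [-0.1, [0, 0, 0.02], [0, 0, 0]],
    [-0.4, [0, 0, 0], [0, 0, 0]],
    [-0.6, [0, 0, 0], [0, 0, 0]],
    [-0.6, [0, 0, 0], [0, 0, 0]]
  ]
}}

```text
time: 65.0
tool_pos: [0.432, -0.0959, 0.0212]
eef_rot: [-2.14, 2.3, -0.001]
force: [0.5, 0.3, 0.0]
width: 0.803
gripper_force: 0.0
```

Emit:
{"op": "step_arm", "data": {
  "plan": [
    [-0.6, [0, 0, -0.9], [0, 0, 0]],
    [-0.8, [0, 0, -0.9], [0, 0, 0]],
    [-1, [0, 0, -0.9], [0, 0, 0]],
    [-1, [0, 0, -0.9], [0, 0, 0]],
    [-1, [0, 0, 0], [0, 0, 0]]
  ]
}}

```text
time: 65.62
tool_pos: [0.4336, -0.096, 0.1679]
eef_rot: [-2.137, 2.296, -0.007]
force: [0.2, 1.0, -0.3]
width: 1.0
gripper_force: 0.0
```

Run:
```python
from h import *
s=readout.state();print(s["tool_pos"],s["force"])
a=plan([.6165,-.147,.18],-4.4)
for n in ("top","scene"):
    p=capture(n);find(p,["ring1_mid","spacer1"],4)
```

```text
[ 0.433636   -0.09596567  0.1678722 ] [ 0.22364161  0.96800208 -0.26399605]
from [ 0.4336 -0.096   0.1679] n 6 rows; turn/row [-0.001  0.     0.   ]
1 [ 0.16 -0.78 -0.05]
2 [ 0.16 -0.78 -0.05]
3 [ 0.16 -0.78 -0.05]
4 [ 0.16 -0.78 -0.05]
5 [ 0.15 -0.78 -0.05]
6 [ 0.15 -0.78 -0.05]
ring1_mid 0.79 [ 0.616 -0.241  0.055] [382. 177.]
spacer1 0.75 [ 0.615 -0.242  0.052] [382. 177.]
spacer1 0.69 [ 0.618 -0.18   0.054] [358. 176.]
ring1_mid 0.68 [ 0.623 -0.248  0.05 ] [182. 282.]
ring1_mid 0.51 [ 0.455 -0.379  0.005] [128. 245.]
spacer1 0.72 [0.647 0.066 0.079] [307. 253.]
spacer1 0.59 [ 0.434 -0.098  0.045] [224. 206.]
spacer1 0.54 [ 0.618 -0.245  0.049] [182. 280.]
```

Run:
```python
from h import *
a=plan([.6175,-.1825,.15],-4.4)
```

```text
from [ 0.4311 -0.0959  0.1639] n 6 rows; turn/row [ 0. -0.  0.]
1 [ 0.3  -0.8   0.06]
2 [ 0.3  -0.8   0.06]
3 [ 0.3  -0.8   0.06]
4 [ 0.3  -0.8   0.06]
5 [ 0.3  -0.8   0.06]
6 [ 0.3  -0.8   0.06]
```

Emit:
{"op": "step_arm", "data": {
  "plan": [
    [-1, [0.3, -0.8, 0.06], [0, 0, 0]],
    [-1, [0.3, -0.8, 0.06], [0, 0, 0]],
    [-1, [0.3, -0.8, 0.06], [0, 0, 0]],
    [-1, [0.3, -0.8, 0.06], [0, 0, 0]],
    [-1, [0.3, -0.8, 0.06], [0, 0, 0]]
  ]
}}

```text
time: 66.55
tool_pos: [0.5876, -0.1678, 0.1517]
eef_rot: [2.139, -2.299, -0.002]
force: [0.4, 0.3, 0.4]
width: 0.999
gripper_force: 0.0
```

Emit:
{"op": "step_arm", "data": {
  "plan": [
    [-1, [0.3, -0.8, 0.06], [0, 0, 0]],
    [-1, [0, 0, 0], [0, 0, 0]],
    [-1, [0, 0, 0], [0, 0, 0]]
  ]
}}

```text
time: 66.92
tool_pos: [0.6175, -0.1814, 0.1496]
eef_rot: [2.139, -2.299, -0.002]
force: [0.1, 0.3, 0.4]
width: 1.008
gripper_force: 0.0
```

Run:
```python
from h import *
s=readout.state();print(s["tool_pos"])
p=capture("wrist");find(p,["spacer1"],3)
a=plan([.6175,-.1825,.0275],-4.4)
```

```text
[ 0.61747617 -0.1814418   0.14956411]
spacer1 0.65 [ 0.622 -0.182  0.053] [271. 208.]
spacer1 0.65 [ 0.435 -0.1    0.042] [504. 283.]
from [ 0.6175 -0.1813  0.1506] n 4 rows; turn/row [ 0.    -0.     0.001]
1 [ 0.01 -0.    0.77]
2 [ 0.01 -0.    0.77]
3 [ 0.01 -0.    0.77]
4 [ 0.01 -0.    0.77]
```

Emit:
{"op": "step_arm", "data": {
  "plan": [
    [-1, [0.01, 0, 0.77], [0, 0, 0]],
    [-1, [0, 0, 0.77], [0, 0, 0]],
    [-1, [0, 0, 0.77], [0, 0, 0]],
    [-1, [0, 0, 0.77], [0, 0, 0]],
    [-1, [0, 0, 0], [0, 0, 0]]
  ]
}}

```text
time: 67.65
tool_pos: [0.6157, -0.1813, 0.0254]
eef_rot: [2.138, -2.298, -0.006]
force: [0.3, -0.3, 0.9]
width: 0.998
gripper_force: 0.0
```

Emit:
{"op": "step_arm", "data": {
  "plan": [
    [-1, [0, 0, 0], [0, 0, 0]],
    [1, [0, 0, 0], [0, 0, 0]],
    [1, [0, 0, 0], [0, 0, 0]],
    [1, [0, 0, 0], [0, 0, 0]],
    [1, [0, 0, 0], [0, 0, 0]]
  ]
}}

```text
time: 68.28
tool_pos: [0.6186, -0.182, 0.0288]
eef_rot: [-2.14, 2.299, -0.003]
force: [-1.4, 1.2, 4.9]
width: 0.615
gripper_force: 42.4
```

Emit:
{"op": "step_arm", "data": {
  "plan": [
    [1, [0, 0, -0.5], [0, 0, 0]],
    [1, [0, 0, -1], [0, 0, 0]],
    [1, [0, 0, -1], [0, 0, 0]],
    [1, [0, 0, -1], [0, 0, 0]],
    [1, [0, 0, 0], [0, 0, 0]]
  ]
}}

```text
time: 68.9
tool_pos: [0.6198, -0.1824, 0.1712]
eef_rot: [-2.137, 2.297, -0.009]
force: [-0.9, 0.3, -2.9]
width: 0.615
gripper_force: 42.9
```

Run:
```python
from h import *
s=readout.state();print(s["tool_pos"],s["width"],s["force"])
a=plan([.4345,-.161,.15],-4.4)
```

```text
[ 0.61977674 -0.18236147  0.17123042] 0.6154051936412698 [-0.91201193  0.33123423 -2.8617916 ]
from [ 0.6198 -0.1824  0.1712] n 6 rows; turn/row [-0.001 -0.     0.   ]
1 [-0.03  0.78  0.08]
2 [-0.03  0.78  0.08]
3 [-0.03  0.78  0.08]
4 [-0.03  0.78  0.09]
5 [-0.03  0.78  0.09]
6 [-0.03  0.78  0.09]
```

Emit:
{"op": "step_arm", "data": {
  "plan": [
    [1, [-0.03, 0.77, 0], [0, 0, 0]],
    [1, [-0.03, 0.77, 0], [0, 0, 0]],
    [1, [-0.03, 0.77, 0], [0, 0, 0]],
    [1, [-0.03, 0.77, 0.1], [0, 0, 0]],
    [1, [-0.03, 0.77, 0.3], [0, 0, 0]]
  ]
}}

```text
time: 69.53
tool_pos: [0.4633, -0.1645, 0.1502]
eef_rot: [2.14, -2.3, -0.002]
force: [0.3, 0.4, -2.3]
width: 0.618
gripper_force: 42.9
```

Emit:
{"op": "step_arm", "data": {
  "plan": [
    [1, [-0.03, 0.77, 0.5], [0, 0, 0]],
    [1, [0, 0, 0.7], [0, 0, 0]],
    [1, [0, 0, 0.7], [0, 0, 0]],
    [1, [0, 0, 0.5], [0, 0, 0]],
    [1, [0, 0, 0], [0, 0, 0]]
  ]
}}

```text
time: 70.15
tool_pos: [0.4319, -0.1612, 0.0531]
eef_rot: [2.137, -2.298, -0.007]
force: [-0.5, 0.2, -1.2]
width: 0.619
gripper_force: 43.0
```

Emit:
{"op": "step_arm", "data": {
  "plan": [
    [1, [0, 0, 0], [0, 0, 0]]
  ]
}}

```text
time: 70.28
tool_pos: [0.4343, -0.1615, 0.0556]
eef_rot: [-2.14, 2.3, -0.0]
force: [-0.3, 0.6, -1.5]
width: 0.614
gripper_force: 43.0
```

Run:
```python
from h import *
a=plan([.4345,-.161,.0205],-4.4)
```

```text
from [ 0.4343 -0.1615  0.0556] n 1 rows; turn/row [-0.    -0.     0.002]
1 [-0.01 -0.    0.88]
```

Emit:
{"op": "step_arm", "data": {
  "plan": [
    [1, [0, 0, 0.5], [0, 0, 0]],
    [1, [0, 0, 0.35], [0, 0, 0]],
    [1, [0, 0, 0], [0, 0, 0]],
    [1, [0, 0, 0], [0, 0, 0]]
  ]
}}

```text
time: 70.78
tool_pos: [0.4351, -0.1616, 0.0223]
eef_rot: [-2.14, 2.299, -0.002]
force: [0.0, 0.1, -2.7]
width: 0.619
gripper_force: 43.0
```

Emit:
{"op": "step_arm", "data": {
  "plan": [
    [-0.1, [0, 0, 0.02], [0, 0, 0]],
    [-0.4, [0, 0, 0], [0, 0, 0]],
    [-0.6, [0, 0, 0], [0, 0, 0]],
    [-0.6, [0, 0, 0], [0, 0, 0]]
  ]
}}

```text
time: 71.28
tool_pos: [0.4344, -0.1615, 0.0207]
eef_rot: [-2.14, 2.3, -0.001]
force: [-0.5, -0.2, -0.4]
width: 0.801
gripper_force: 0.0
```

Emit:
{"op": "step_arm", "data": {
  "plan": [
    [-0.6, [0, 0, -0.9], [0, 0, 0]],
    [-0.8, [0, 0, -0.9], [0, 0, 0]],
    [-1, [0, 0, -0.9], [0, 0, 0]],
    [-1, [0, 0, -0.6], [0, 0, 0]],
    [-1, [0, 0, 0], [0, 0, 0]]
  ]
}}

```text
time: 71.9
tool_pos: [0.4355, -0.1617, 0.1545]
eef_rot: [-2.138, 2.298, -0.006]
force: [-0.5, 0.8, -1.7]
width: 1.001
gripper_force: 0.0
```

Emit:
{"op": "step_arm", "data": {
  "plan": [
    [-1, [0, 0, 0], [0, 0, 0]]
  ]
}}

```text
time: 72.03
tool_pos: [0.4337, -0.1613, 0.1518]
eef_rot: [2.14, -2.3, -0.002]
force: [0.4, 0.0, 0.2]
width: 0.998
gripper_force: 0.0
```

Run:
```python
from h import *
s=readout.state();print(s["tool_pos"])
a=plan([.613,-.249,.15],-4.4)
```

```text
[ 0.43370137 -0.16129233  0.15181588]
from [ 0.4337 -0.1613  0.1518] n 6 rows; turn/row [0. 0. 0.]
1 [ 0.31 -0.77  0.01]
2 [ 0.31 -0.77  0.01]
3 [ 0.31 -0.77  0.01]
4 [ 0.31 -0.77  0.01]
5 [ 0.31 -0.77  0.01]
6 [ 0.31 -0.77  0.01]
```

Emit:
{"op": "step_arm", "data": {
  "plan": [
    [-1, [0.31, -0.77, 0.01], [0, 0, 0]],
    [-1, [0.31, -0.77, 0.01], [0, 0, 0]],
    [-1, [0.31, -0.77, 0.01], [0, 0, 0]],
    [-1, [0.31, -0.77, 0.01], [0, 0, 0]],
    [-1, [0.31, -0.77, 0.01], [0, 0, 0]]
  ]
}}

```text
time: 72.65
tool_pos: [0.5836, -0.2347, 0.1487]
eef_rot: [2.139, -2.299, -0.004]
force: [-0.4, 0.1, 0.8]
width: 1.001
gripper_force: 0.0
```

Emit:
{"op": "step_arm", "data": {
  "plan": [
    [-1, [0.31, -0.77, 0.01], [0, 0, 0]],
    [-1, [0, 0, 0], [0, 0, 0]],
    [-1, [0, 0, 0], [0, 0, 0]]
  ]
}}

```text
time: 73.03
tool_pos: [0.6124, -0.2487, 0.1488]
eef_rot: [2.139, -2.299, -0.003]
force: [-1.0, 0.7, 0.7]
width: 0.996
gripper_force: 0.0
```

Run:
```python
from h import *
s=readout.state();print(s["tool_pos"])
p=capture("wrist");find(p,["spacer1"],3)
a=plan([.613,-.249,.0275],-4.4)
```

```text
[ 0.61236438 -0.24868842  0.14875871]
spacer1 0.76 [ 0.44  -0.164  0.042] [492. 287.]
spacer1 0.74 [ 0.621 -0.247  0.052] [266. 212.]
spacer1 0.69 [ 0.437 -0.117  0.043] [489. 335.]
from [ 0.6124 -0.2486  0.15  ] n 4 rows; turn/row [0.    0.    0.001]
1 [ 0.   -0.    0.77]
2 [ 0.   -0.    0.77]
3 [ 0.   -0.    0.77]
4 [ 0.   -0.    0.77]
```

Emit:
{"op": "step_arm", "data": {
  "plan": [
    [-1, [0, 0, 0.77], [0, 0, 0]],
    [-1, [0, 0, 0.77], [0, 0, 0]],
    [-1, [0, 0, 0.77], [0, 0, 0]],
    [-1, [0, 0, 0.77], [0, 0, 0]],
    [-1, [0, 0, 0], [0, 0, 0]]
  ]
}}

```text
time: 73.75
tool_pos: [0.6108, -0.2481, 0.0248]
eef_rot: [2.138, -2.298, -0.007]
force: [0.5, -0.5, 0.7]
width: 0.999
gripper_force: 0.0
```

Emit:
{"op": "step_arm", "data": {
  "plan": [
    [-1, [0, 0, 0], [0, 0, 0]],
    [1, [0, 0, 0], [0, 0, 0]],
    [1, [0, 0, 0], [0, 0, 0]],
    [1, [0, 0, 0], [0, 0, 0]],
    [1, [0, 0, 0], [0, 0, 0]]
  ]
}}

```text
time: 74.38
tool_pos: [0.6146, -0.2493, 0.0289]
eef_rot: [-2.139, 2.298, -0.005]
force: [1.0, 0.8, 6.3]
width: 0.615
gripper_force: 42.6
```

Emit:
{"op": "step_arm", "data": {
  "plan": [
    [1, [0, 0, -0.5], [0, 0, 0]],
    [1, [0, 0, -1], [0, 0, 0]],
    [1, [0, 0, -1], [0, 0, 0]],
    [1, [0, 0, -1], [0, 0, 0]],
    [1, [0, 0, 0], [0, 0, 0]]
  ]
}}

```text
time: 75.0
tool_pos: [0.6147, -0.2496, 0.171]
eef_rot: [-2.138, 2.297, -0.009]
force: [0.3, -1.0, -2.0]
width: 0.616
gripper_force: 42.9
```

Emit:
{"op": "step_arm", "data": {
  "plan": [
    [1, [0, 0, 0], [0, 0, 0]]
  ]
}}

```text
time: 75.12
tool_pos: [0.6124, -0.2485, 0.1657]
eef_rot: [2.139, -2.3, -0.004]
force: [-0.4, -0.3, -2.3]
width: 0.618
gripper_force: 42.9
```

Run:
```python
from h import *
s=readout.state();print(s["tool_pos"],s["width"],s["force"])
a=plan([.4375,-.2265,.15],-4.4)
```

```text
[ 0.61244708 -0.24847254  0.165701  ] 0.6180083861457282 [-0.35912998 -0.28121115 -2.31795621]
from [ 0.6124 -0.2485  0.1657] n 5 rows; turn/row [0. 0. 0.]
1 [-0.05  0.88  0.08]
2 [-0.05  0.88  0.08]
3 [-0.04  0.88  0.08]
4 [-0.04  0.88  0.08]
5 [-0.04  0.88  0.08]
```

Emit:
{"op": "step_arm", "data": {
  "plan": [
    [1, [-0.05, 0.88, 0], [0, 0, 0]],
    [1, [-0.05, 0.88, 0], [0, 0, 0]],
    [1, [-0.04, 0.88, 0], [0, 0, 0]],
    [1, [-0.04, 0.88, 0.1], [0, 0, 0]],
    [1, [-0.04, 0.88, 0.5], [0, 0, 0]]
  ]
}}

```text
time: 75.75
tool_pos: [0.4369, -0.2273, 0.1421]
eef_rot: [2.14, -2.3, -0.0]
force: [-0.1, 0.8, -2.0]
width: 0.614
gripper_force: 42.9
```

Emit:
{"op": "step_arm", "data": {
  "plan": [
    [1, [0, 0, 0.7], [0, 0, 0]],
    [1, [0, 0, 0.8], [0, 0, 0]],
    [1, [0, 0, 0.65], [0, 0, 0]],
    [1, [0, 0, 0], [0, 0, 0]],
    [1, [0, 0, 0], [0, 0, 0]]
  ]
}}

```text
time: 76.38
tool_pos: [0.4384, -0.2277, 0.0573]
eef_rot: [2.14, -2.299, 0.0]
force: [0.5, -0.6, -0.9]
width: 0.617
gripper_force: 43.0
```

Run:
```python
from h import *
a=plan([.4375,-.2265,.021],-4.4)
```

```text
from [ 0.4384 -0.2277  0.0573] n 2 rows; turn/row [ 0.    -0.     0.001]
1 [-0.01  0.01  0.45]
2 [-0.01  0.01  0.45]
```

Emit:
{"op": "step_arm", "data": {
  "plan": [
    [1, [-0.01, 0, 0.5], [0, 0, 0]],
    [1, [0, 0, 0.38], [0, 0, 0]],
    [1, [0, 0, 0], [0, 0, 0]],
    [1, [0, 0, 0], [0, 0, 0]]
  ]
}}

```text
time: 76.88
tool_pos: [0.4392, -0.2274, 0.0229]
eef_rot: [-2.14, 2.299, -0.003]
force: [0.2, -0.4, -2.3]
width: 0.619
gripper_force: 43.1
```

Emit:
{"op": "step_arm", "data": {
  "plan": [
    [-0.1, [0, 0, 0.03], [0, 0, 0]],
    [-0.4, [0, 0, 0], [0, 0, 0]],
    [-0.6, [0, 0, 0], [0, 0, 0]],
    [-0.6, [0, 0, 0], [0, 0, 0]]
  ]
}}

```text
time: 77.38
tool_pos: [0.4385, -0.2272, 0.0207]
eef_rot: [-2.14, 2.3, -0.001]
force: [-0.1, -0.4, 0.2]
width: 0.795
gripper_force: 0.0
```

Emit:
{"op": "step_arm", "data": {
  "plan": [
    [-0.6, [0, 0, -0.9], [0, 0, 0]],
    [-0.4, [0, 0, -0.9], [0, 0, 0]],
    [0, [0, 0, -0.9], [0, 0, 0]],
    [0, [0, 0, -0.9], [0, 0, 0]],
    [0, [0, 0, -0.5], [0, 0, 0]]
  ]
}}

```text
time: 78.0
tool_pos: [0.4389, -0.2274, 0.1867]
eef_rot: [-2.139, 2.299, -0.004]
force: [0.2, 0.6, -0.9]
width: 0.5
gripper_force: 0.0
```

Emit:
{"op": "step_arm", "data": {
  "plan": [
    [0, [0, 0, 0], [0, 0, 0]]
  ]
}}

```text
time: 78.12
tool_pos: [0.4392, -0.2274, 0.1861]
eef_rot: [-2.139, 2.298, -0.005]
force: [-0.4, 0.1, 0.3]
width: 0.504
gripper_force: 0.0
```

Run:
```python
from h import *
s=readout.state();print(s["tool_pos"],s["qpos"][5])
a=plan([.6455,.1735,.19],85.6)
for n in ("top","scene"):
    p=capture(n);find(p,["ring1_mid","spacer1","guard_handle"],4)
```

```text
[ 0.4391932  -0.22737069  0.186071  ] 0.0879825280202246
from [ 0.4392 -0.2274  0.1861] n 12 rows; turn/row [-0.    -0.    -0.065]
1 [-0.86 -0.37 -0.01]
2 [-0.81 -0.48 -0.01]
3 [-0.74 -0.58 -0.01]
4 [-0.66 -0.67 -0.01]
5 [-0.57 -0.75 -0.01]
6 [-0.46 -0.82 -0.01]
7 [-0.35 -0.87 -0.01]
8 [-0.24 -0.91 -0.01]
9 [-0.12 -0.93 -0.01]
10 [ 0.01 -0.94 -0.01]
11 [ 0.13 -0.93 -0.01]
12 [ 0.25 -0.91 -0.01]
spacer1 0.47 [ 0.435 -0.076  0.045] [317. 250.]
guard_handle 0.8 [0.63  0.076 0.073] [255. 169.]
guard_handle 0.31 [0.646 0.047 0.075] [267. 163.]
ring1_mid 0.66 [ 0.449 -0.222  0.043] [181. 222.]
spacer1 0.63 [ 0.437 -0.222  0.038] [180. 220.]
spacer1 0.51 [ 0.438 -0.097  0.044] [225. 208.]
spacer1 0.44 [ 0.433 -0.165  0.042] [201. 212.]
spacer1 0.26 [0.503 0.438 0.045] [411. 181.]
guard_handle 0.86 [0.646 0.063 0.078] [305. 253.]
guard_handle 0.44 [0.643 0.101 0.122] [321. 239.]
```

Emit:
{"op": "step_arm", "data": {
  "plan": [
    [0, [-0.86, -0.37, -0.02], [0, 0, -0.065]],
    [0, [-0.81, -0.48, -0.02], [0, 0, -0.065]],
    [0, [-0.74, -0.58, -0.02], [0, 0, -0.065]],
    [0, [-0.66, -0.67, -0.02], [0, 0, -0.065]],
    [0, [-0.57, -0.75, -0.02], [0, 0, -0.065]]
  ],
  "grip_force": 30
}}

```text
time: 79.15
tool_pos: [0.5248, -0.0589, 0.1882]
eef_rot: [2.765, -1.49, -0.001]
force: [0.7, -0.9, -0.5]
width: 0.503
gripper_force: 0.0
```

Emit:
{"op": "step_arm", "data": {
  "plan": [
    [0, [-0.46, -0.82, -0.02], [0, 0, -0.065]],
    [0, [-0.35, -0.87, 0], [0, 0, -0.065]],
    [0, [-0.24, -0.91, 0], [0, 0, -0.065]],
    [0, [-0.12, -0.93, 0], [0, 0, -0.065]],
    [0, [0.01, -0.94, 0], [0, 0, -0.065]]
  ]
}}

```text
time: 79.78
tool_pos: [0.6114, 0.1079, 0.1889]
eef_rot: [3.096, -0.529, -0.001]
force: [1.1, -0.7, -0.0]
width: 0.5
gripper_force: 0.0
```

Emit:
{"op": "step_arm", "data": {
  "plan": [
    [0, [0.13, -0.93, 0], [0, 0, -0.065]],
    [0, [0.25, -0.91, 0], [0, 0, -0.065]],
    [0, [0, 0, 0], [0, 0, 0]],
    [0, [0, 0, 0], [0, 0, 0]]
  ]
}}

```text
time: 80.28
tool_pos: [0.6457, 0.1733, 0.1887]
eef_rot: [3.138, -0.131, -0.001]
force: [0.3, -0.5, -0.0]
width: 0.5
gripper_force: 0.0
```

Run:
```python
from h import *
s=readout.state();print(s["tool_pos"],s["eef_rot"],s["qpos"][5])
a=plan([.6445,.1735,.093],85.6,3)
```

```text
[0.64567885 0.17333412 0.18871588] [ 3.13820730e+00 -1.30818436e-01 -1.34906973e-03] 0.9920616970406883
from [0.6457 0.1733 0.1887] n 3 rows; turn/row [ 0.     0.    -0.001]
1 [-0.01 -0.    0.8 ]
2 [-0.01 -0.    0.8 ]
3 [-0.01 -0.    0.8 ]
```

Emit:
{"op": "step_arm", "data": {
  "plan": [
    [0, [0, 0, 0.8], [0, 0, 0]],
    [0, [0, 0, 0.8], [0, 0, 0]],
    [0, [0, 0, 0.8], [0, 0, 0]],
    [0, [0, 0, 0], [0, 0, 0]],
    [1, [0, 0, 0], [0, 0, 0]]
  ]
}}

```text
time: 80.9
tool_pos: [0.6467, 0.1731, 0.0952]
eef_rot: [-3.138, 0.131, -0.004]
force: [-0.6, -0.0, 0.3]
width: 0.304
gripper_force: 0.0
```

Emit:
{"op": "step_arm", "data": {
  "plan": [
    [1, [0, 0, 0], [0, 0, 0]],
    [1, [0, 0, 0], [0, 0, 0]],
    [1, [0, 0, 0], [0, 0, 0]],
    [1, [0, 0.3, 0], [0, 0, 0]],
    [1, [0, 0.55, 0], [0, 0, 0]]
  ]
}}

```text
time: 81.53
tool_pos: [0.6447, 0.1415, 0.0957]
eef_rot: [-3.136, 0.126, -0.008]
force: [1.2, 2.6, 5.3]
width: 0.153
gripper_force: 30.4
```

Emit:
{"op": "step_arm", "data": {
  "plan": [
    [1, [0, 0.55, 0], [0, 0, 0]],
    [1, [0, 0.55, 0], [0, 0, 0]],
    [1, [0, 0.55, 0], [0, 0, 0]],
    [1, [0, 0.55, 0], [0, 0, 0]],
    [1, [0, 0.55, 0], [0, 0, 0]]
  ]
}}

```text
time: 82.15
tool_pos: [0.6367, 0.0301, 0.0957]
eef_rot: [-3.137, 0.128, -0.012]
force: [5.8, 3.3, 4.3]
width: 0.158
gripper_force: 30.5
```

Emit:
{"op": "step_arm", "data": {
  "plan": [
    [1, [0, 0.55, 0], [0, 0, 0]],
    [1, [0, 0.55, 0], [0, 0, 0]],
    [1, [0, 0.4, 0], [0, 0, 0]],
    [1, [0, 0.3, 0], [0, 0, 0]],
    [1, [0, 0, 0], [0, 0, 0]]
  ]
}}

```text
time: 82.78
tool_pos: [0.6315, -0.0434, 0.0957]
eef_rot: [3.138, -0.13, 0.014]
force: [8.1, -3.4, 2.2]
width: 0.153
gripper_force: 30.6
```

Emit:
{"op": "step_arm", "data": {
  "plan": [
    [1, [0, 0.08, 0], [0, 0, 0]],
    [1, [0, 0.05, 0], [0, 0, 0]],
    [1, [0, 0, 0], [0, 0, 0]]
  ]
}}

```text
time: 83.15
tool_pos: [0.6313, -0.0469, 0.0957]
eef_rot: [-3.138, 0.129, -0.014]
force: [7.7, 0.2, 3.0]
width: 0.158
gripper_force: 30.4
```

Emit:
{"op": "step_arm", "data": {
  "plan": [
    [1, [0, 0.06, 0], [0, 0, 0]],
    [1, [0, 0.04, 0], [0, 0, 0]],
    [1, [0, 0, 0], [0, 0, 0]],
    [1, [0, 0, 0], [0, 0, 0]]
  ]
}}

```text
time: 83.65
tool_pos: [0.6313, -0.0477, 0.0957]
eef_rot: [-3.134, 0.127, -0.016]
force: [7.3, 10.6, 5.8]
width: 0.158
gripper_force: 31.0
```

Emit:
{"op": "step_arm", "data": {
  "plan": [
    [0.3, [0, 0, 0], [0, 0, 0]],
    [0, [0, 0, 0], [0, 0, 0]],
    [0, [0, 0, 0], [0, 0, 0]],
    [0, [0, 0, -0.9], [0, 0, 0]],
    [0, [0, 0, -0.9], [0, 0, 0]]
  ]
}}

```text
time: 84.28
tool_pos: [0.6266, -0.0515, 0.1656]
eef_rot: [3.138, -0.131, -0.003]
force: [0.6, -0.0, -0.1]
width: 0.5
gripper_force: 0.0
```

Emit:
{"op": "step_arm", "data": {
  "plan": [
    [0, [0, 0, -1], [0, 0, 0]],
    [0, [0, 0, -1], [0, 0, 0]],
    [0, [0, -1, 0], [0, 0, 0]],
    [0, [0, -1, 0], [0, 0, 0]],
    [0, [0, -1, 0], [0, 0, 0]]
  ]
}}

```text
time: 84.9
tool_pos: [0.6369, 0.0693, 0.2451]
eef_rot: [3.139, -0.131, -0.001]
force: [0.9, 0.5, -0.6]
width: 0.501
gripper_force: 0.0
```

Emit:
{"op": "step_arm", "data": {
  "plan": [
    [0, [0, -1, 0], [0, 0, 0]],
    [0, [0, -1, 0], [0, 0, 0]],
    [0, [0, -1, 0], [0, 0, 0]],
    [0, [0, 0, 0], [0, 0, 0]],
    [0, [0, 0, 0], [0, 0, 0]]
  ]
}}

```text
time: 85.52
tool_pos: [0.647, 0.1877, 0.245]
eef_rot: [3.138, -0.13, -0.001]
force: [-0.5, 0.4, -0.5]
width: 0.5
gripper_force: 0.0
```

Run:
```python
from h import *
for n in ("top","scene"):
    p=capture(n);find(p,["ring1_mid","spacer1","mallet_head","mortar","tin"],4)
    h=cv2.cvtColor(p["pixels"],cv2.COLOR_RGB2HSV).astype(int)
    for nm,m,z in(("cap",((h[...,0]<6)|(h[...,0]>174))&(h[...,1]>180)&(h[...,2]>110),.124),("mal",(h[...,0]>24)&(h[...,0]<34)&(h[...,1]>190)&(h[...,2]>90),.086)):
        k,l,st,c=cv2.connectedComponentsWithStats(m.astype(np.uint8))
        for i in range(1,k):
            if st[i,4]>50 and 100<c[i][0]<500: print(nm,st[i,4],np.round(c[i]),np.round(ray(p,c[i],z),4))
```

```text
ring1_mid 0.92 [ 0.433 -0.219  0.041] [375. 250.]
spacer1 0.58 [ 0.43  -0.092  0.043] [324. 252.]
spacer1 0.56 [ 0.438 -0.22   0.039] [375. 248.]
spacer1 0.44 [ 0.627 -0.04   0.073] [302. 170.]
mallet_head 0.64 [ 0.473 -0.39   0.054] [443. 233.]
mallet_head 0.55 [ 0.437 -0.22   0.038] [375. 248.]
mortar 0.55 [0.517 0.416 0.05 ] [118. 217.]
tin 0.8 [0.602 0.433 0.049] [114. 183.]
cap 86 [335. 167.] [ 0.6222 -0.1119  0.124 ]
cap 82 [364. 169.] [ 0.6176 -0.1795  0.124 ]
cap 101 [392. 171.] [ 0.6124 -0.2469  0.124 ]
mal 196 [446. 207.] [ 0.5322 -0.3878  0.086 ]
ring1_mid 0.95 [ 0.448 -0.224  0.042] [180. 222.]
ring1_mid 0.67 [0.612 0.428 0.045] [425. 212.]
spacer1 0.71 [ 0.44  -0.222  0.042] [180. 220.]
spacer1 0.63 [ 0.435 -0.096  0.041] [225. 207.]
spacer1 0.48 [ 0.433 -0.166  0.039] [200. 213.]
mallet_head 0.65 [ 0.492 -0.393  0.057] [117. 250.]
mortar 0.79 [0.506 0.45  0.047] [415. 180.]
mortar 0.5 [ 0.445 -0.095  0.043] [226. 210.]
tin 0.81 [0.609 0.429 0.046] [425. 211.]
cap 100 [231. 256.] [ 0.6245 -0.1156  0.124 ]
cap 101 [202. 262.] [ 0.6198 -0.1833  0.124 ]
cap 107 [173. 268.] [ 0.6146 -0.2517  0.124 ]
mal 179 [115. 260.] [ 0.5352 -0.3914  0.086 ]
```

```bash
python3 -c "
from h import *
print(job.finish_job())"
```

```text
the job is handed in; nothing more can be done
None
```

The job is handed in, though no verdict came back: by camera, all three rings stand in the tray with their spacers flush, the guard is shut, the mallet is back on its rest within about 2 mm, and the mortar and tin look untouched.

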